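# Set up the bench demagnetiser for a small gear

## Task

Get the bench demagnetiser ready to treat the small gear: first lay the smaller of the two steel gears flat in the open tray, then slide the guard fully shut over it. After that, on the control console, turn the knob until its pointer lines up with the marker clip on its scale, and finally swing the lever until its pointer lines up with the marker clip on the lever's scale. Leave the large gear where it lies.

Things in the scene. Friction and masses are not known exactly. Their poses are not given: they have to be found in the camera images.
- small_gear: The smaller steel spur gear, 44 mm across the teeth, 17 mm high: a toothed disc 10 mm thick below, a hub of 20 mm diameter above; lying flat and loose. Origin: centre of its underside, z up.
- large_gear: The larger steel spur gear, 60 mm across, 21 mm high, loose; it stays where it lies. Origin: centre of its underside.
- demagnetiser: Grey box fixed to the bench, 140 (its x) x 236 (its y) x 70 mm high, with rails to 78 mm along its long sides. Origin: centre of its underside; z up. In its +y half is an open square well (the tray), 110 (x) x 100 mm (y) inside, centred at y = +56 mm, 24 mm deep; the guard parks over its -y half.
- tray_floor (a point): Centre of the flat tray floor, 46 mm above the bench, 24 mm below the rim; axes as the demagnetiser's.
- guard (a joint): Slide of the flat steel guard plate (126 x 112 x 4 mm, on top of the box, its top 75 mm above the bench): 0 = fully shut over the tray, 0.112 m = fully open. It shuts towards the demagnetiser's +y; friction about 1.2 N.
- guard_grip (a point): On the guard's black grip bar, at the height to grip: bar 52 mm long along the demagnetiser's x, 12 mm thick (y), centred on the plate, its top 105 mm above the bench; this point is 93 mm above the bench and moves with the guard.
- console: Grey control console fixed to the bench, 250 (its x) x 140 (y) x 55 mm high with a flat aluminium top. Origin: centre of its underside, z up. Knob axis at x = -70 mm, lever pivot at x = +4 mm, both at y = 0.
- knob (a joint): Angle of the black knob, rad, about an upright axis, growing clockwise seen from above, 0 to 4.71. It stays where it is left. At 0 its pointer points 2.356 rad anticlockwise of the console's +x.
- knob_grip (a point): On the knob's axis, 86 mm above the bench, at the height to grip the knob's upright bar. The bar is 46 mm long along the point's x, 13 mm thick (y), from 64 to 90 mm above the bench, on a skirt of 60 mm diameter and 8 mm height. Site x points to the pointer end (white line).
- knob_pointer (a point): Where the knob's pointer (white line at one end of the bar) indicates on the scale: 40 mm from the knob's axis, 59 mm above the bench; turns with the knob.
- knob_marker_point (a point): Tip of the small dark steel marker clip (7 x 13 x 5 mm) on the knob's scale, 40 mm from the knob's axis at the same height as the pointer point: where the knob's pointer must point. Site x points away from the knob's axis. It does not move.
- lever (a joint): Angle of the lever about its upright pivot, rad, growing anticlockwise seen from above, -0.75 to 0.75; at 0 the lever points along the console's +x. It stays where it is left.
- lever_pivot (a point): On the lever's upright pivot axis, 90 mm above the bench (same height as lever_grip); does not move; axes as the console's.
- lever_grip (a point): On the lever's black upright round grip, 62 mm from the pivot, 90 mm above the bench; grip 13 to 15 mm thick, from 67 to 108 mm above the bench. Site x points from the pivot along the lever.
- lever_pointer (a point): Where the lever's pointer blade indicates on its scale: 90 mm from the pivot, 59 mm above the bench; swings with the lever.
- lever_marker_point (a point): Tip of the small dark steel marker clip (7 x 13 x 5 mm) on the lever's scale, 90 mm from the pivot, at the same height as the lever's pointer point: where the lever must point. Site x points away from the pivot. It does not move.
Mind the look-alikes: they are no part of the job. What is shaped like the small_gear but purple or red is not meant.

How it is judged:
By the outcome, as a careful person would: the job done as asked, in the order asked, and still so for the second after the job is handed in, with the robot touching nothing.
It also fails if it takes over 72 s, if anything falls off the work surface, if the arm or the gripper's body presses on something with over 40 N, if the wrist force passes 120 N, or if a joint passes its speed limit or range.

## Robot

A 6-joint arm with a two-finger parallel gripper is mounted at the origin on a cart in front of the work surface, level with it; the furniture and walls round the work are solid. World frame = base frame: x ahead of the robot, y to its left, z up, the work surface at z = 0. Lengths are in m, angles in degrees, forces in N, time in s.
With the tool pointing down it reaches from about 0.25 to 0.725 m from the base axis. Payload 9.7 kg.
Tool frame: the origin (TCP) lies at the centre of the arm's flange, where the gripper is bolted on; the fingertips stand 173 mm ahead of it and the grasp point (between the pads) lies bot.grip_depth ahead of it (bot.grip_depth is the distance from the TCP to the grasp point, in m); z points along the fingers, y is the direction in which the jaws open and shut (so a half turn about z gives the same grasp; the last joint's range is limited). The gripper opens to 85 mm and grips with 20 to 120 N. Pads are 22 mm wide; open, the fingers measure 114 mm over their backs; the gripper's body (76 mm by 85 mm) begins 54 mm behind the grasp point. The pads swing forward as they close: fully open they stand 13 mm farther back than shut.
Start: joints at [64.973, 4.979, 10.078, 95.1, 0, 90], TCP at [0.233, 0.498, 0.405] pointing down, gripper open.
Joint ranges: [-179.16, 179.16], [-48.56, 103.87], [-65.8, 70.77], [-126.05, 130.52], [-82.76, 87.17], [-180, 180]. Speed limits (degrees/s): [127.2, 127.2, 147.25, 180, 180, 180].

## Interface

Orientations are given as [roll, pitch, yaw] about the fixed x, y, z axes, in that order (R = Rz(yaw) Ry(pitch) Rx(roll)).
In Python, from workcell import status, viewer, bot gives the robot as it stands. The module is installed in compiled form; this text tells all that it offers.
- The arm moves only by the tool move_arm, never from a script. Its argument "commands" is a list of rows, each an object with "claw": the gripper's target within -1 to 1 (fully open at 1, half-way at 0, shut at -1); "travel": the shift along the tool's x, y, z in cm, a list of three; "turn": the turn about the tool's z in degrees. A call has 1 to 5 rows; each row shifts and turns the commanded pose from where the row before left it, along the tool's axes as they then stand; what a row does not reach is not made up. A row lasts 1/12 s, in which the tool goes at most 41.7 mm and 7.16 degrees, less where a joint would pass 70% of its speed; a pose out of reach is approached as far as the arm can. A call is refused whole if a number of a shift passes 4.17 or a number of a turn 7.16, either way. A call with a gripper value outside its range is refused whole. The fingers move at their own pace and stop on an object; "squeeze" is the grip in N (left out, the last holds). Time passes only in rows, so rows that do not move let the fingers close. It gives the time, the measured TCP pose, the force and the opening at its end, in the units of the state.
- status.get_obs(): the state, without advancing time (a new reading comes with each control period).
- viewer.camera(name): name is "scene" or "top" or "wrist"; returns the picture (384x512x3 uint8, blue, green, red); there is no depth.
- viewer.camera_params(name): a dict with "camera_matrix" (3x3 intrinsics, pixels), "xyz" and "rotation" of the camera in the world. Camera axes: x right, y up, looking along -z (the intrinsics and any distortion apply to the point x, -y, -z); pixel columns grow to the right and rows downward; lengths in m; the calibration is good to about 2 mm. The wrist camera is an equidistant fisheye: a pixel r from the principal point sees the ray r / f radians off the axis. A picture is of the moment at which its call begins: read the wrist's pose just before it. camera_params takes no time and is no camera call; for the wrist camera it gives the pose at the moment of the call.
- bot.job_done(): hands the job in, once; it reports no verdict.
The state is a dict: "time": time; "q": joint angles; "qd": joint speeds; "joint_efforts": joint torques, N m; "ee_pos": TCP position; "tcp_rot": TCP orientation; "wrist_force": force on the tool from outside, world axes, zero at the start; "torque": the same for the moment, N m; "opening": finger opening in m.
Only numpy, scipy, OpenCV 4.12 (cv2) and the standard library are available. Lean on these libraries where they do the work, as an engineer would, in place of code of your own. Each camera call takes 0.05 s, during which the arm holds its last target.

## Working session

There is one attempt and no reset: what is moved stays moved. The work goes in short steps, Python scripts to look and compute and a tool call to move; the robot and the scene stay as the last step left them, time stands still between calls to the robot, and variables do not carry over. Pictures are saved under pics/ and viewed, and the job is handed in when it is done.

Besides the shell and the picture viewer there is one more tool, called after "Request:" in YAML: its name, and indented under it one key for each argument. move_arm: Moves the arm, as the interface text tells. Its arguments: {"type":"object","properties":{"commands":{"type":"array"},"squeeze":{"type":"number"}},"required":["commands"]}

```bash
mkdir -p pics; python3 - <<'E'
from workcell import status, viewer, bot
import cv2,numpy as np
print(status.get_obs(), bot.grip_depth)
for n in ("scene","top","wrist"):
    p=viewer.camera_params(n); print(n,p)
    cv2.imwrite(f"pics/{n}0.png",viewer.camera(n))
E
```

```text
{'time': 0.0, 'q': array([ 6.49731456e+01,  5.01044161e+00,  1.00330670e+01,  9.50983819e+01,
       -1.44284774e-03,  8.99995891e+01]), 'qd': array([ 0.04501405,  0.03679012, -0.03887048,  0.06409693,  0.04832531,
        0.06639447]), 'joint_efforts': array([ 2.74679578e-04, -5.20382202e+01,  4.64812195e+01,  1.59089168e-02,
        3.66301293e-06,  1.34794558e-05]), 'ee_pos': array([0.23267596, 0.49835858, 0.4039768 ]), 'tcp_rot': array([-1.79924243e+02,  1.44230312e-03,  1.54973558e+02]), 'wrist_force': array([ 0.1296883 ,  0.51656129, -0.50677972]), 'torque': array([-0.07020898,  0.03736689,  0.02886368]), 'opening': 0.08577736970624478} 0.1547
scene {'camera_matrix': array([[350.58765593,   0.        , 257.9179774 ],
       [  0.        , 350.58765593, 194.49429459],
       [  0.        ,   0.        ,   1.        ]]), 'xyz': array([ 0.05045485, -0.79493567,  0.50856315]), 'rotation': array([ 63.90858083,   0.11663358, -31.89214259])}
top {'camera_matrix': array([[370.85861161,   0.        , 257.77345938],
       [  0.        , 370.85861161, 185.92630694],
       [  0.        ,   0.        ,   1.        ]]), 'xyz': array([ 0.40607694, -0.0543035 ,  1.24710051]), 'rotation': array([  5.82550128,   0.45715345, -89.91290551])}
wrist {'camera_matrix': array([[297.31863964,   0.        , 252.0729311 ],
       [  0.        , 297.31863964, 190.17531932],
       [  0.        ,   0.        ,   1.        ]]), 'xyz': array([0.16926478, 0.52771781, 0.37389073]), 'rotation': array([-1.61511772e+01, -6.20711588e-04,  6.49583270e+01])}
```

View pics/scene0.png

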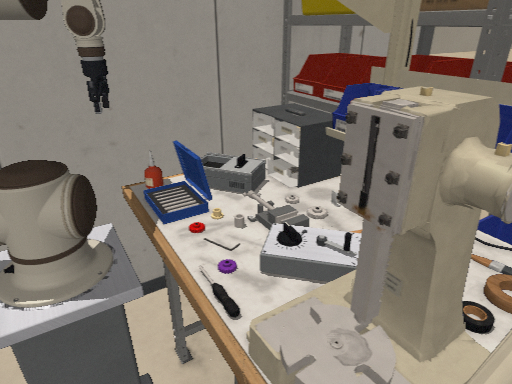

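View pics/top0.png

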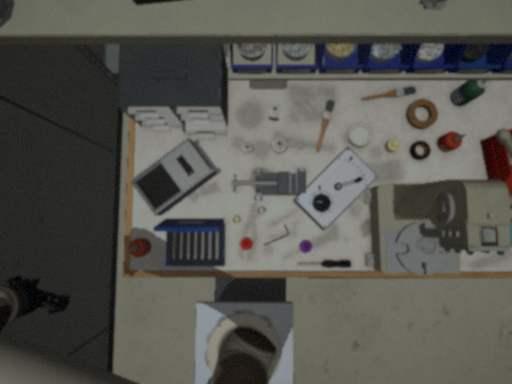

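View pics/wrist0.png

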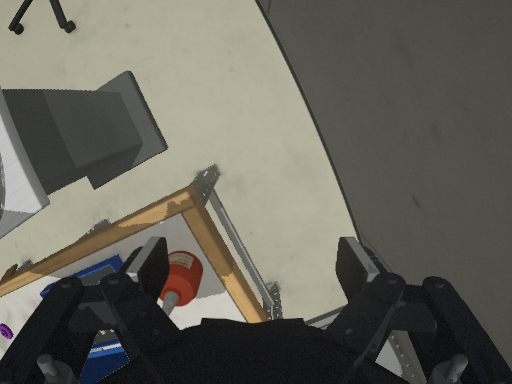

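```bash
cat > h.py <<'E'
from workcell import status, viewer, bot
import cv2,numpy as np
from scipy.spatial.transform import Rotation as Ro
def cam(n):
    p=viewer.camera_params(n); return p['camera_matrix'],np.array(p['xyz']),Ro.from_euler('xyz',p['rotation'],degrees=True).as_matrix()
def px2w(n,u,v,z,c=None):
    K,t,R=c or cam(n); a=np.array([(u-K[0,2])/K[0,0],(v-K[1,2])/K[1,1]])
    if n=='wrist':
        r=np.hypot(*a); s=np.sin(r)/r if r>1e-9 else 1; d=np.array([a[0]*s,-a[1]*s,-np.cos(r)])
    else: d=np.array([a[0],-a[1],-1.])
    d=R@d; return t+d*(z-t[2])/d[2]
def w2px(n,P,c=None):
    K,t,R=c or cam(n); d=R.T@(np.asarray(P)-t); x,y,z=d[0],-d[1],-d[2]
    if n=='wrist':
        r=np.hypot(x,y); th=np.arctan2(r,z); k=th/r if r>1e-9 else 1
        return np.array([K[0,0]*x*k+K[0,2],K[1,1]*y*k+K[1,2]])
    return np.array([K[0,0]*x/z+K[0,2],K[1,1]*y/z+K[1,2]])
E
python3 - <<'E'
from h import *
im=cv2.imread('pics/top0.png')
cv2.imwrite('pics/topA.png',cv2.resize(im[120:270,125:385],None,fx=3,fy=3,interpolation=cv2.INTER_CUBIC))
im=cv2.imread('pics/scene0.png')
cv2.imwrite('pics/scA.png',cv2.resize(im[140:290,140:370],None,fx=3.4,fy=3.4,interpolation=cv2.INTER_CUBIC))
for u,v in [(245,147),(280,144),(260,197),(262,210),(246,244),(306,246),(185,175),(337,187)]: print(u,v,px2w('top',u,v,0.01))
E
```

```text
245 147 [ 0.66491398 -0.00073011  0.01      ]
280 144 [ 0.67523177 -0.11938902  0.01      ]
260 197 [ 0.49507762 -0.05174062  0.01      ]
262 210 [ 0.45169053 -0.05844169  0.01      ]
246 244 [ 0.33954137 -0.00566486  0.01      ]
306 246 [ 0.33340617 -0.20346929  0.01      ]
185 175 [0.56910678 0.20096972 0.01      ]
337 187 [ 0.52885768 -0.30938441  0.01      ]
```

View pics/topA.png

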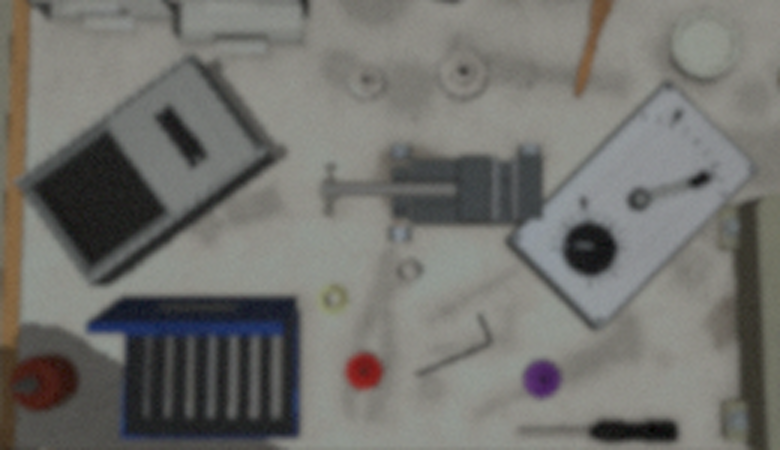

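View pics/scA.png

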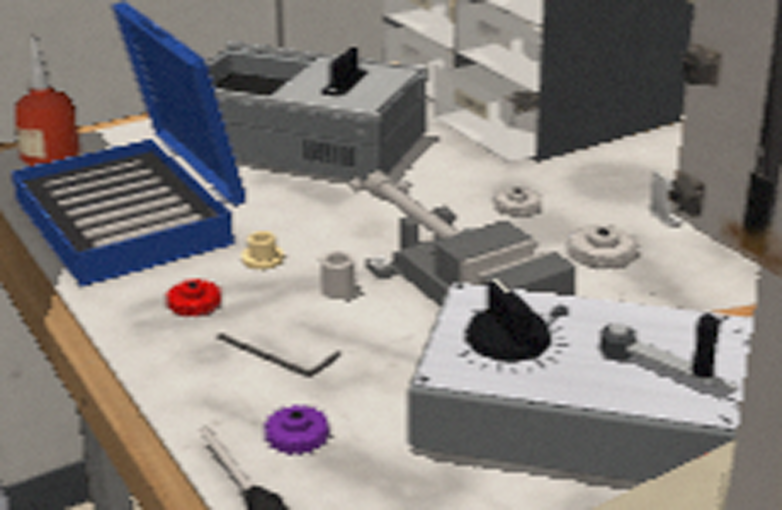

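```bash
cat >> h.py <<'E'
import json
def plan(p,yaw,claw=1,maxd=3.9,maxt=7.0,n=None,start=None):
    o=status.get_obs(); p0=np.array(start[0] if start else o['ee_pos']); y0=start[1] if start else o['tcp_rot'][2]
    d=np.array(p)-p0; dy=((yaw-y0+180)%360)-180 if abs(yaw-y0)>200 else yaw-y0
    N=n or max(1,int(np.ceil(np.linalg.norm(d)*100/maxd)),int(np.ceil(abs(dy)/maxt)))
    cur=p0.copy(); cy=y0; rows=[]
    for i in range(N):
        tgt=p0+d*(i+1)/N; R=Ro.from_euler('xyz',[180,0,cy],degrees=True).as_matrix()
        s=np.round(R.T@(tgt-cur)*100,2); t=round(-(y0+dy*(i+1)/N-cy),2)
        cur=cur+R@s/100; cy-=t; rows.append({"claw":claw,"travel":[float(x) for x in s+0],"turn":t})
    print(N,'rows; end',cur.round(4),round(cy,2))
    for i in range(0,N,5): print(json.dumps(rows[i:i+5]))
E
python3 -c "
from h import *
plan([.5,.05,.42],0)"
```

```text
23 rows; end [0.5  0.05 0.42] 0.0
[{"claw": 1, "travel": [-1.88, -1.27, -0.07], "turn": 6.74}, {"claw": 1, "travel": [-2.01, -1.05, -0.07], "turn": 6.74}, {"claw": 1, "travel": [-2.13, -0.8, -0.07], "turn": 6.73}, {"claw": 1, "travel": [-2.2, -0.55, -0.07], "turn": 6.74}, {"claw": 1, "travel": [-2.25, -0.29, -0.06], "turn": 6.74}]
[{"claw": 1, "travel": [-2.27, -0.01, -0.07], "turn": 6.74}, {"claw": 1, "travel": [-2.26, 0.24, -0.07], "turn": 6.74}, {"claw": 1, "travel": [-2.21, 0.51, -0.07], "turn": 6.73}, {"claw": 1, "travel": [-2.13, 0.77, -0.07], "turn": 6.74}, {"claw": 1, "travel": [-2.04, 1.01, -0.07], "turn": 6.74}]
[{"claw": 1, "travel": [-1.89, 1.24, -0.07], "turn": 6.74}, {"claw": 1, "travel": [-1.74, 1.46, -0.07], "turn": 6.74}, {"claw": 1, "travel": [-1.56, 1.65, -0.07], "turn": 6.73}, {"claw": 1, "travel": [-1.35, 1.83, -0.07], "turn": 6.74}, {"claw": 1, "travel": [-1.13, 1.97, -0.06], "turn": 6.74}]
[{"claw": 1, "travel": [-0.89, 2.08, -0.07], "turn": 6.74}, {"claw": 1, "travel": [-0.64, 2.18, -0.07], "turn": 6.74}, {"claw": 1, "travel": [-0.38, 2.24, -0.07], "turn": 6.73}, {"claw": 1, "travel": [-0.12, 2.27, -0.07], "turn": 6.74}, {"claw": 1, "travel": [0.16, 2.26, -0.07], "turn": 6.74}]
[{"claw": 1, "travel": [0.41, 2.23, -0.07], "turn": 6.74}, {"claw": 1, "travel": [0.68, 2.17, -0.07], "turn": 6.74}, {"claw": 1, "travel": [0.93, 2.07, -0.07], "turn": 6.73}]
```

Candidates in the top image: grey gear (247,147) is about 12 px across and is the small one. Grey gear (280,144) is about 16 px and is the large one. Red (246,244) and purple (306,246) are look-alikes, and (260,210) and (236,218) are a bushing and a brass part. My choice is (247,147), which I'll check with a close crop from the wrist.

Request:
move_arm:
  commands:
    - {"claw": 1, "travel": [-1.9, -1.3, -0.1], "turn": 6.7}
    - {"claw": 1, "travel": [-2.0, -1.0, -0.1], "turn": 6.7}
    - {"claw": 1, "travel": [-2.1, -0.8, -0.1], "turn": 6.7}
    - {"claw": 1, "travel": [-2.2, -0.6, -0.1], "turn": 6.7}
    - {"claw": 1, "travel": [-2.2, -0.3, -0.1], "turn": 6.7}

```text
time: 0.57
ee_pos: [0.2905, 0.4003, 0.4095]
tcp_rot: [-180.0, 0.0, 121.2]
wrist_force: [-0.5, -0.9, -1.1]
opening: 0.0857
```

Request:
move_arm:
  commands:
    - {"claw": 1, "travel": [-2.3, 0, 0], "turn": 6.7}
    - {"claw": 1, "travel": [-2.3, 0.2, 0], "turn": 6.7}
    - {"claw": 1, "travel": [-2.2, 0.5, 0], "turn": 6.7}
    - {"claw": 1, "travel": [-2.1, 0.8, 0], "turn": 6.7}
    - {"claw": 1, "travel": [-2.0, 1.0, 0], "turn": 6.7}

```text
time: 0.98
ee_pos: [0.3491, 0.3031, 0.4095]
tcp_rot: [-180.0, 0.0, 87.6]
wrist_force: [-1.3, 0.4, -0.3]
opening: 0.0856
```

Request:
move_arm:
  commands:
    - {"claw": 1, "travel": [-1.9, 1.2, -0.1], "turn": 6.7}
    - {"claw": 1, "travel": [-1.7, 1.5, -0.1], "turn": 6.7}
    - {"claw": 1, "travel": [-1.6, 1.6, -0.1], "turn": 6.7}
    - {"claw": 1, "travel": [-1.4, 1.8, -0.1], "turn": 6.7}
    - {"claw": 1, "travel": [-1.1, 2.0, -0.1], "turn": 6.7}

```text
time: 1.4
ee_pos: [0.4074, 0.2058, 0.4146]
tcp_rot: [-180.0, 0.0, 54.1]
wrist_force: [0.5, -0.0, -0.8]
opening: 0.0857
```

Request:
move_arm:
  commands:
    - {"claw": 1, "travel": [-0.9, 2.1, -0.1], "turn": 6.7}
    - {"claw": 1, "travel": [-0.6, 2.2, -0.1], "turn": 6.7}
    - {"claw": 1, "travel": [-0.4, 2.2, -0.1], "turn": 6.7}
    - {"claw": 1, "travel": [-0.1, 2.3, -0.1], "turn": 6.7}
    - {"claw": 1, "travel": [0.2, 2.3, -0.1], "turn": 6.7}

```text
time: 1.82
ee_pos: [0.4677, 0.1088, 0.4196]
tcp_rot: [-180.0, 0.0, 20.6]
wrist_force: [0.4, 0.7, -0.1]
opening: 0.0851
```

Request:
move_arm:
  commands:
    - {"claw": 1, "travel": [0.4, 2.2, 0], "turn": 6.7}
    - {"claw": 1, "travel": [0.7, 2.2, 0], "turn": 6.7}
    - {"claw": 1, "travel": [0.9, 2.1, 0], "turn": 7.0}
    - {"claw": 1, "travel": [0, 0, 0], "turn": 0}
    - {"claw": 1, "travel": [0, 0, 0], "turn": 0}

```text
time: 2.23
ee_pos: [0.5049, 0.022, 0.419]
tcp_rot: [-179.0, 0.1, 2.3]
wrist_force: [0.3, 0.2, -1.1]
opening: 0.0853
```

```bash
python3 - <<'E'
from h import *
o=status.get_obs(); print(o['time'],o['ee_pos'],o['tcp_rot'],o['q'],o['wrist_force'])
p=viewer.camera_params('wrist');print(p['xyz'],p['rotation'])
im=viewer.camera('wrist'); cv2.imwrite('pics/w1.png',im)
import pickle; pickle.dump(p,open('w1.pkl','wb'))
cv2.imwrite('pics/w1b.png',cv2.resize(im,(780,585),interpolation=cv2.INTER_CUBIC))
E
```

```text
2.2333 [0.50492509 0.02197783 0.41900525] [-1.78951158e+02  9.58245309e-02  2.31385289e+00] [  2.26076904  -0.75089836   5.77425567  96.62195036   1.04875229
 179.94690733] [ 0.34858018  0.17167476 -1.08333746]
[0.57580111 0.02492491 0.38874928] [-16.16470041   1.09783656 -87.70296576]
```

View pics/w1b.png

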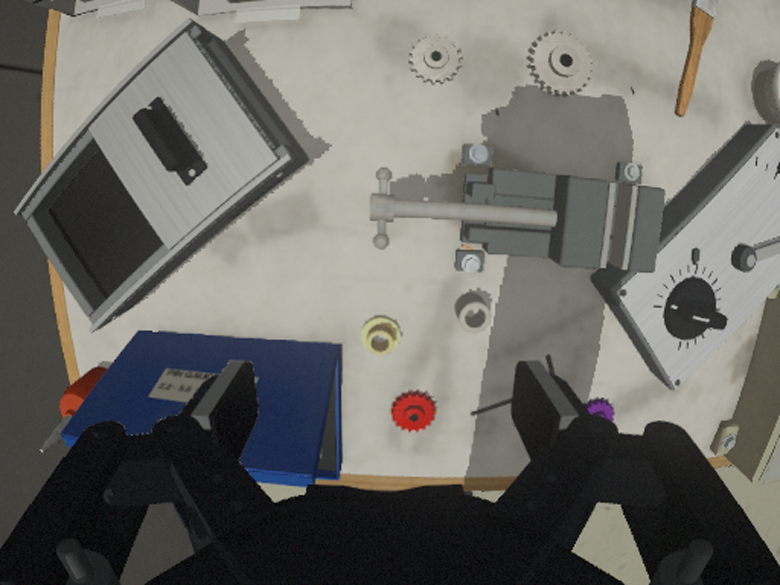

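The overhead wrist view shows the small gear at (285,38), the large gear at (371,41), and the demagnetiser on the left with its well at bottom-left. The knob is at (454,202). Next I'll zoom in to measure.

```bash
python3 - <<'E'
from h import *
im=cv2.imread('pics/w1.png')
def crop(n,x0,x1,y0,y1,s):
    c=cv2.resize(im[y0:y1,x0:x1],None,fx=s,fy=s,interpolation=cv2.INTER_CUBIC)
    for x in range((x0+9)//10*10,x1,10): cv2.putText(c,str(x),((x-x0)*s,8),0,.3,(0,0,255),1); cv2.line(c,((x-x0)*s,10),((x-x0)*s,14),(0,0,255),1)
    for y in range((y0+9)//10*10,y1,10): cv2.putText(c,str(y),(0,(y-y0)*s+3),0,.3,(0,0,255),1)
    cv2.imwrite(n,c)
crop('pics/w1gear.png',255,405,10,75,5)
crop('pics/w1dem.png',5,215,5,225,3) if False else crop('pics/w1dem.png',5,215,5,225,2)
crop('pics/w1con.png',382,512,70,260,3)
E
```

```text
(no output)
```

View pics/w1gear.png

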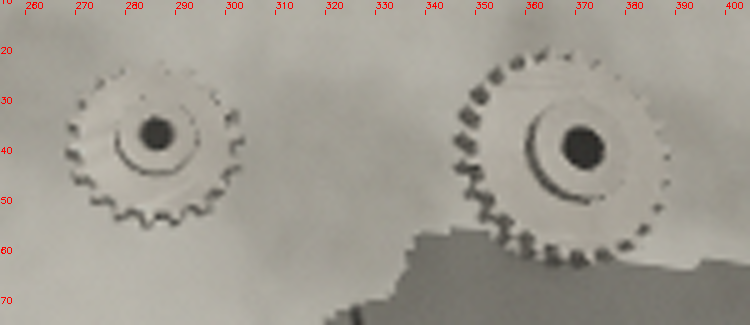

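View pics/w1dem.png

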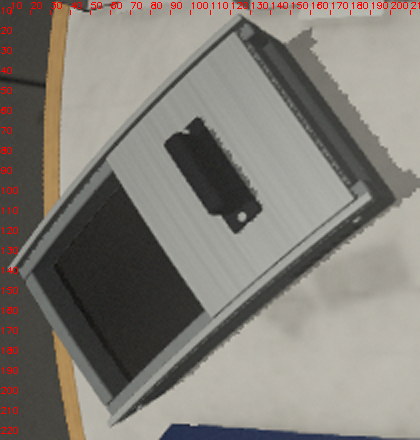

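View pics/w1con.png

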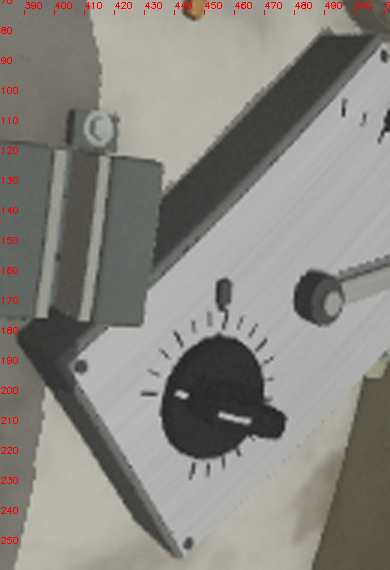

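```bash
cat > fit.py <<'E'
from h import *
import pickle
from scipy.optimize import least_squares
p=pickle.load(open('w1.pkl','rb')); C=(p['camera_matrix'],np.array(p['xyz']),Ro.from_euler('xyz',p['rotation'],degrees=True).as_matrix())
def T(q,P): c,s=np.cos(q[2]),np.sin(q[2]); return np.array([q[0]+c*P[0]-s*P[1],q[1]+s*P[0]+c*P[1],P[2]])
def fit(obs,q0):
    f=lambda q: np.concatenate([w2px('wrist',T(q,P),C)-uv for P,uv in obs])
    r=least_squares(f,q0,loss='soft_l1'); print(r.x[:2].round(4),np.degrees(r.x[2]).round(2)); print(f(r.x).reshape(-1,2).round(1).tolist()); return r.x
if __name__=='__main__':
    print('gear',px2w('wrist',286.4,36.6,.017,C), 'large',px2w('wrist',371.7,39.8,.021,C))
    obs=[((-.07,.118,.078),(11,141)),((.07,.118,.078),(61,217.5)),((-.07,-.118,.078),(125,12)),((.07,-.118,.078),(191,102.5)),((-.055,0,.075),(59.5,85)),((.055,0,.075),(110.5,163.5))]
    # demag +y toward image lower-left; x sign check by handedness
    q=fit(obs,[.57,.2,np.radians(43)]); np.save('dem.npy',q)
    print('tray',T(q,(0,.056,.046)),'grip open',T(q,(0,-.056,.093)),'px bar',[w2px('wrist',T(q,(a,-.056+b,.105)),C).round(1).tolist() for a,b in ((-.026,-.006),(-.026,.006),(.026,.006),(.026,-.006))])
    # console: corners z=.055
    # crop pts /3 + (382,70)
    ob=[(-.125,.07),(-.125,-.07)]
    px=[(382+65/3,70+365/3),(382+183/3,70+553/3)]
    print([px2w('wrist',u,v,.055,C).round(4) for u,v in px])
    print('knob top', px2w('wrist',382+258/3,70+415/3,.09,C),'skirt',px2w('wrist',382+213/3,70+397/3,.063,C),'marker',px2w('wrist',382+223/3,70+310/3,.06,C),'screws',[px2w('wrist',382+a/3,70+b/3,.055,C).round(4) for a,b in((81,367),(188,543),(384,56))],'lev',px2w('wrist',382+335/3,70+301/3,.08,C))
E
python3 fit.py
```

```text
gear [ 0.66659219 -0.00663635  0.017     ] large [ 0.67517808 -0.1165394   0.021     ]
[0.5696 0.3065] 134.45
[[112.8, 1.9], [3.6, 0.1], [-102.1, 10.0], [-213.1, -1.6], [0.0, -0.6], [-90.6, -16.3]]
tray [0.52965037 0.26730974 0.046     ] grip open [0.60960349 0.34574123 0.093     ] px bar [[9.4, 71.1], [13.5, 76.9], [-4.0, 108.8], [-7.9, 102.9]]
[array([ 0.4857, -0.165 ,  0.055 ]), array([ 0.3933, -0.2579,  0.055 ])]
knob top [ 0.47740253 -0.25143024  0.09      ] skirt [ 0.47648566 -0.24470975  0.063     ] marker [ 0.51598801 -0.24287476  0.06      ] screws [array([ 0.4852, -0.1733,  0.055 ]), array([ 0.3987, -0.2593,  0.055 ]), array([ 0.6486, -0.3392,  0.055 ])] lev [ 0.5287462  -0.29651322  0.08      ]
```

```bash
sed -i 's/obs=\[.*/obs=[((.07,.118,.078),(11,141)),((-.07,.118,.078),(61,217.5)),((.07,-.118,.078),(125,12)),((-.07,-.118,.078),(191,102.5)),((.055,0,.075),(59.5,85)),((-.055,0,.075),(110.5,163.5))]/' fit.py; python3 fit.py | head -5
python3 - <<'E'
from fit import *
q=np.load('dem.npy'); im=cv2.resize(cv2.imread('pics/w1.png')[0:230,0:220],None,fx=2.5,fy=2.5)
def poly(pts,col):
    a=np.array([w2px('wrist',T(q,P),C)*2.5 for P in pts]).astype(int); cv2.polylines(im,[a],True,col,1)
r=lambda cx,cy,w,h,z:[(cx+a*w/2,cy+b*h/2,z) for a,b in((-1,-1),(-1,1),(1,1),(1,-1))]
poly(r(0,0,.14,.236,.078),(0,0,255));poly(r(0,-.056,.126,.112,.075),(0,255,0));poly(r(0,-.056,.052,.012,.105),(255,0,255));poly(r(0,.056,.11,.1,.07),(255,255,0));poly(r(0,.056,.11,.1,.046),(0,255,255));poly(r(0,0,.14,.236,0),(255,0,0))
cv2.imwrite('pics/ov1.png',im)
E
```

```text
gear [ 0.66659219 -0.00663635  0.017     ] large [ 0.67517808 -0.1165394   0.021     ]
[0.5601 0.2298] 37.84
[[-2.3, -1.5], [0.6, 2.5], [-1.9, -1.6], [1.3, 1.0], [2.3, 2.8], [-1.5, -5.9]]
tray [0.52572289 0.27399572 0.046     ] grip open [0.59442586 0.1855429  0.093     ] px bar [[119.8, 104.6], [111.8, 112.1], [86.7, 75.4], [94.2, 67.7]]
[array([ 0.4857, -0.165 ,  0.055 ]), array([ 0.3933, -0.2579,  0.055 ])]
```

View pics/ov1.png

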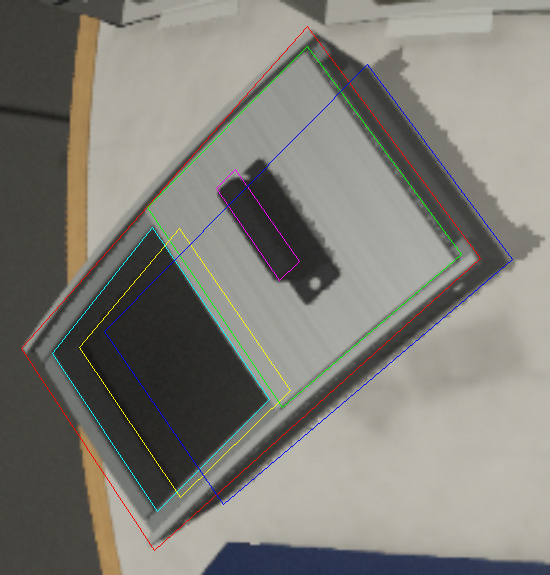

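```bash
python3 - <<'E'
from fit import *
print('lid in wrist vs z'); 
for z in (.05,.1,.15,.2): print(z,px2w('wrist',92,218,z,C).round(3),px2w('wrist',223,226,z,C).round(3), 'cab',px2w('wrist',195,12,z-.03,C).round(3),px2w('wrist',230,7,z-.03,C).round(3))
for z in (.05,.1,.15,.2): print(z,'scene lid',px2w('scene',140+118/3.4,140+3/3.4,z).round(3),px2w('scene',140+240/3.4,140+200/3.4,z).round(3),'scene cab', px2w('scene',140+540/3.4,140+158/3.4,z-.05).round(3),'cabtop',px2w('scene',252,108,z).round(3))
for z in (.05,.1,.15,.2): print(z,'top lid',px2w('top',125+88/3,120+327/3,z).round(3),px2w('top',125+122/3,120+298/3,z).round(3),px2w('top',125+298/3,120+298/3,z).round(3))
plan([.64,-.007,.30],160,claw=.6)
E
```

```text
lid in wrist vs z
0.05 [0.427 0.246 0.05 ] [0.429 0.062 0.05 ] cab [0.697 0.108 0.02 ] [0.703 0.064 0.02 ]
0.1 [0.449 0.214 0.1  ] [0.451 0.056 0.1  ] cab [0.68  0.097 0.07 ] [0.686 0.059 0.07 ]
0.15 [0.471 0.181 0.15 ] [0.473 0.051 0.15 ] cab [0.664 0.086 0.12 ] [0.668 0.054 0.12 ]
0.2 [0.493 0.148 0.2  ] [0.494 0.045 0.2  ] cab [0.648 0.074 0.17 ] [0.651 0.048 0.17 ]
0.05 scene lid [0.518 0.641 0.05 ] [0.413 0.049 0.05 ] scene cab [0.751 0.066 0.   ] cabtop [1.137 1.02  0.05 ]
0.1 scene lid [0.467 0.484 0.1  ] [ 0.373 -0.043  0.1  ] scene cab [ 0.682 -0.019  0.05 ] cabtop [1.019 0.822 0.1  ]
0.15 scene lid [0.416 0.328 0.15 ] [ 0.334 -0.135  0.15 ] scene cab [ 0.614 -0.104  0.1  ] cabtop [0.9   0.625 0.15 ]
0.2 scene lid [0.365 0.171 0.2  ] [ 0.294 -0.227  0.2  ] scene cab [ 0.545 -0.188  0.15 ] cabtop [0.782 0.427 0.2  ]
0.05 top lid [0.389 0.288 0.05 ] [0.42  0.252 0.05 ] [0.42  0.063 0.05 ]
0.1 top lid [0.39  0.273 0.1  ] [0.419 0.239 0.1  ] [0.419 0.058 0.1  ]
0.15 top lid [0.39  0.259 0.15 ] [0.419 0.226 0.15 ] [0.419 0.053 0.15 ]
0.2 top lid [0.391 0.245 0.2  ] [0.418 0.214 0
[... 755 characters left out ...]
.0, 0.6, 0.52], "turn": -6.85}, {"claw": 0.6, "travel": [-0.08, 0.6, 0.52], "turn": -6.85}, {"claw": 0.6, "travel": [-0.15, 0.59, 0.52], "turn": -6.85}, {"claw": 0.6, "travel": [-0.21, 0.56, 0.52], "turn": -6.85}]
[{"claw": 0.6, "travel": [-0.28, 0.53, 0.51], "turn": -6.85}, {"claw": 0.6, "travel": [-0.35, 0.5, 0.52], "turn": -6.85}, {"claw": 0.6, "travel": [-0.4, 0.45, 0.52], "turn": -6.85}, {"claw": 0.6, "travel": [-0.45, 0.4, 0.52], "turn": -6.85}, {"claw": 0.6, "travel": [-0.49, 0.35, 0.52], "turn": -6.85}]
[{"claw": 0.6, "travel": [-0.54, 0.28, 0.52], "turn": -6.85}, {"claw": 0.6, "travel": [-0.56, 0.22, 0.51], "turn": -6.85}, {"claw": 0.6, "travel": [-0.58, 0.15, 0.52], "turn": -6.85}]
```

Request:
move_arm:
  commands:
    - {"claw": 0.4, "travel": [0, 0, 0], "turn": -7.1}
    - {"claw": 0.4, "travel": [0, 0, 0.4], "turn": -7.1}
    - {"claw": 0.4, "travel": [0, 0, 0.4], "turn": -7.1}
    - {"claw": 0.4, "travel": [0, 0, 0.4], "turn": -7.1}
    - {"claw": 0.4, "travel": [0, 0, 0.4], "turn": -7.1}

```text
time: 2.7
ee_pos: [0.5041, 0.0259, 0.4035]
tcp_rot: [-179.1, -0.6, 38.6]
wrist_force: [-0.3, -0.3, 0.3]
opening: 0.0597
```

Request:
move_arm:
  commands:
    - {"claw": 0.4, "travel": [0, 0, 0.4], "turn": -7.1}
    - {"claw": 0.4, "travel": [0, 0, 0.4], "turn": -7.1}
    - {"claw": 0.4, "travel": [0, 0, 0.4], "turn": -7.1}
    - {"claw": 0.4, "travel": [0, 0, 0.4], "turn": -7.1}
    - {"claw": 0.4, "travel": [0, 0, 0.4], "turn": -7.1}

```text
time: 3.12
ee_pos: [0.504, 0.0263, 0.3835]
tcp_rot: [-179.6, -1.0, 74.1]
wrist_force: [0.4, -1.0, -0.6]
opening: 0.0598
```

Request:
move_arm:
  commands:
    - {"claw": 0.4, "travel": [0, 0, 0.4], "turn": -7.1}
    - {"claw": 0.4, "travel": [0, 0, 0.4], "turn": -7.1}
    - {"claw": 0.4, "travel": [0, 0, 0.4], "turn": -7.1}
    - {"claw": 0.4, "travel": [0, 0, 0.4], "turn": -7.1}
    - {"claw": 0.4, "travel": [0, 0, 0.4], "turn": -7.1}

```text
time: 3.53
ee_pos: [0.504, 0.0267, 0.3635]
tcp_rot: [179.7, -1.0, 109.6]
wrist_force: [-0.8, -0.7, 0.9]
opening: 0.0602
```

Request:
move_arm:
  commands:
    - {"claw": 0.4, "travel": [0, 0, 0.4], "turn": -7.1}
    - {"claw": 0.4, "travel": [0, 0, 0.4], "turn": -7.1}
    - {"claw": 0.4, "travel": [0, 0, 0.4], "turn": -7.1}
    - {"claw": 0.4, "travel": [0, 0, 0.4], "turn": -7.1}
    - {"claw": 0.4, "travel": [0, 0, 0.4], "turn": -7.1}

```text
time: 3.95
ee_pos: [0.504, 0.027, 0.3435]
tcp_rot: [179.2, -0.7, 145.1]
wrist_force: [0.6, 0.4, -0.4]
opening: 0.0597
```

Request:
move_arm:
  commands:
    - {"claw": 0.4, "travel": [0, 0, 0.4], "turn": -7.1}
    - {"claw": 0.4, "travel": [0, 0, 0.4], "turn": -7.1}
    - {"claw": 0.4, "travel": [0, 0, 0.4], "turn": -7.1}
    - {"claw": 0.4, "travel": [0, 0, 0.4], "turn": -7.1}
    - {"claw": 0.4, "travel": [0, 0, 0.4], "turn": -7.1}

```text
time: 4.37
ee_pos: [0.5039, 0.0274, 0.3235]
tcp_rot: [178.9, -0.1, -179.4]
wrist_force: [0.0, 0.8, 0.3]
opening: 0.0596
```

```bash
python3 - <<'E'
from h import *
print(status.get_obs())
plan([.61,-.007,.32],200,claw=.4)
E
```

```text
{'time': 4.3667, 'q': array([ 2.88091646, -2.08043845, -6.1091947 , 85.99853038,  1.05411424,
        2.29420821]), 'qd': array([ 1.80936556e-01, -3.81924797e-02, -5.20113496e+00, -5.29983312e+00,
       -4.16247272e-02, -8.45759778e+01]), 'joint_efforts': array([-1.48358097e-02, -4.47862923e+01,  4.75447261e+01,  2.55832449e-01,
        5.94162033e-02,  2.45416760e+00]), 'ee_pos': array([0.5039407 , 0.02741593, 0.3235034 ]), 'tcp_rot': array([ 1.78947823e+02, -6.94594211e-02, -1.79412905e+02]), 'wrist_force': array([0.03202482, 0.81038746, 0.33855956]), 'torque': array([-0.0182484 ,  0.01998153,  0.05127186]), 'opening': 0.05960491658977057}
3 rows; end [ 0.61  -0.007  0.32 ] -160.0
[{"claw": 0.4, "travel": [-3.52, -1.18, 0.12], "turn": -6.47}, {"claw": 0.4, "travel": [-3.37, -1.58, 0.11], "turn": -6.47}, {"claw": 0.4, "travel": [-3.17, -1.94, 0.12], "turn": -6.47}]
```

```bash
cat >> h.py <<'E'
def planG(g,yaw,claw=1,L=.173,maxd=3.9,maxt=7.0,n=None):
    """g: world target of the point L ahead of the TCP; keeps tool z axis as is"""
    o=status.get_obs(); R0=Ro.from_euler('xyz',o['tcp_rot'],degrees=True); zd=R0.as_matrix()[:,2]
    p0=np.array(o['ee_pos']); d=np.array(g)-L*zd-p0; y0=o['tcp_rot'][2]; dy=(yaw-y0+180)%360-180
    N=n or max(1,int(np.ceil(np.linalg.norm(d)*100/maxd)),int(np.ceil(abs(dy)/maxt)))
    cur=p0.copy(); R=R0; rows=[]; acc=0
    for i in range(N):
        s=np.round(R.as_matrix().T@(p0+d*(i+1)/N-cur)*100,2); t=round(-dy*(i+1)/N-acc,1); acc+=t
        cur=cur+R.as_matrix()@s/100; R=R*Ro.from_euler('z',t,degrees=True)
        rows.append({"claw":claw,"travel":[float(x) for x in s+0],"turn":t})
    print('at',(p0+L*zd).round(4),o['tcp_rot'].round(2),'t',o['time'],'F',o['wrist_force'].round(1),'op',round(o['opening'],4)); print(N,'rows; end',(cur+L*zd).round(4),R.as_euler('xyz',degrees=True).round(1))
    for i in range(0,N,5): print(json.dumps(rows[i:i+5]))
E
python3 -c "
from h import *
planG([.61,-.007,.147],200,claw=.4)"
```

```text
at [0.5037 0.0306 0.1505] [ 1.7895e+02 -7.0000e-02 -1.7941e+02] t 4.3667 F [0.  0.8 0.3] op 0.0596
3 rows; end [ 0.61  -0.007  0.147] [ 179.     0.3 -160. ]
[{"claw": 0.4, "travel": [-3.53, -1.29, 0.09], "turn": -6.5}, {"claw": 0.4, "travel": [-3.36, -1.68, 0.09], "turn": -6.4}, {"claw": 0.4, "travel": [-3.15, -2.05, 0.09], "turn": -6.5}]
```

Request:
move_arm:
  commands:
    - {"claw": 0.4, "travel": [-3.5, -1.3, 0.1], "turn": -6.5}
    - {"claw": 0.4, "travel": [-3.4, -1.7, 0.1], "turn": -6.4}
    - {"claw": 0.4, "travel": [-3.1, -2.0, 0.1], "turn": -6.5}
    - {"claw": 0.4, "travel": [0, 0, 0], "turn": 0}
    - {"claw": 0.4, "travel": [0, 0, 0], "turn": 0}

```text
time: 4.78
ee_pos: [0.6107, -0.0115, 0.3178]
tcp_rot: [178.9, 0.1, -160.5]
wrist_force: [-0.1, -0.3, -0.2]
opening: 0.06
```

```bash
python3 - <<'E'
from h import *
import pickle
p=viewer.camera_params('wrist'); im=viewer.camera('wrist'); pickle.dump(p,open('w2.pkl','wb'))
cv2.imwrite('pics/w2.png',im); cv2.imwrite('pics/w2b.png',cv2.resize(im,(780,585),interpolation=cv2.INTER_CUBIC))
planG([.6666,-.0066,.06],200,claw=.4)
E
```

```text
at [ 0.6092 -0.0081  0.1459] [ 1.7894e+02  1.7000e-01 -1.6051e+02] t 4.8333 F [-1.  -0.2 -0.3] op 0.0599
3 rows; end [ 0.6666 -0.0066  0.06  ] [ 178.9    0.2 -160. ]
[{"claw": 0.4, "travel": [-1.81, -0.64, 2.86], "turn": -0.2}, {"claw": 0.4, "travel": [-1.81, -0.65, 2.86], "turn": -0.1}, {"claw": 0.4, "travel": [-1.81, -0.66, 2.86], "turn": -0.2}]
```

View pics/w2b.png

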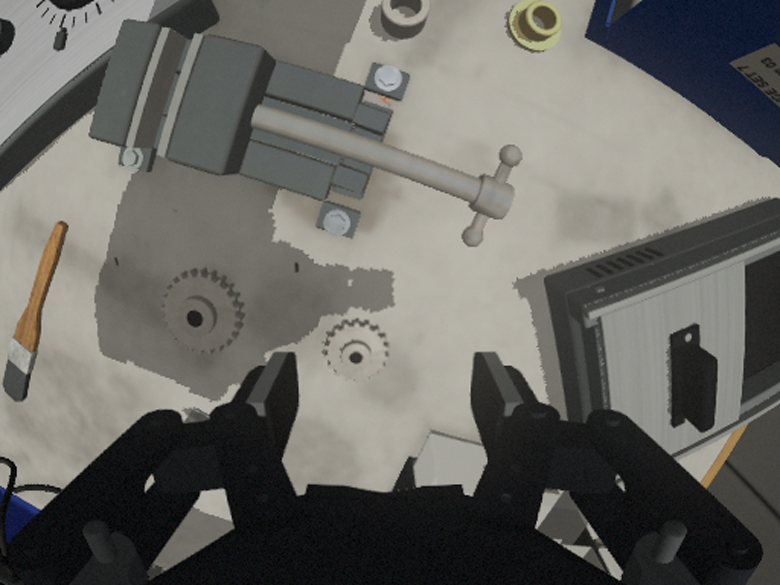

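The small gear's bore is at (233,234), with the large gear at (128,209). I'll compute its position from this view.

```bash
python3 - <<'E'
from h import *
import pickle
p=pickle.load(open('w2.pkl','rb')); C=(p['camera_matrix'],np.array(p['xyz']),Ro.from_euler('xyz',p['rotation'],degrees=True).as_matrix())
im=cv2.imread('pics/w2.png'); g=cv2.cvtColor(im,cv2.COLOR_BGR2GRAY)[222:245,220:248]
m=(g<80).astype(np.uint8); n,l,s,c=cv2.connectedComponentsWithStats(m); 
for i in range(1,n):
  if s[i,4]>20: u,v=c[i]+[220,222]; print(s[i,4],u,v,px2w('wrist',u,v,.017,C))
planG([.6666,-.0066,.04],200,claw=.3)
E
```

```text
40 233.1 234.575 [ 0.66723894 -0.00606388  0.017     ]
at [ 0.6092 -0.0081  0.1459] [ 1.7894e+02  1.7000e-01 -1.6051e+02] t 4.8333 F [-1.  -0.2 -0.3] op 0.0599
4 rows; end [ 0.6666 -0.0066  0.04  ] [ 178.9    0.2 -160. ]
[{"claw": 0.3, "travel": [-1.36, -0.49, 2.64], "turn": -0.1}, {"claw": 0.3, "travel": [-1.36, -0.5, 2.65], "turn": -0.2}, {"claw": 0.3, "travel": [-1.35, -0.5, 2.64], "turn": -0.1}, {"claw": 0.3, "travel": [-1.35, -0.5, 2.65], "turn": -0.1}]
```

Request:
move_arm:
  commands:
    - {"claw": 0.4, "travel": [-1.36, -0.5, 2.6], "turn": 0}
    - {"claw": 0.4, "travel": [-1.36, -0.5, 2.6], "turn": 0}
    - {"claw": 0.4, "travel": [-1.36, -0.5, 2.6], "turn": 0}
    - {"claw": 0.4, "travel": [-1.36, -0.5, 2.6], "turn": 0}
    - {"claw": 0.4, "travel": [0, 0, 0], "turn": 0}

```text
time: 5.25
ee_pos: [0.6667, -0.0099, 0.2108]
tcp_rot: [178.9, -0.0, -160.5]
wrist_force: [0.2, 0.3, -0.2]
opening: 0.0597
```

```bash
python3 - <<'E'
from h import *
im=viewer.camera('wrist'); cv2.imwrite('pics/w3.png',im[150:384]); 
planG([.667,-.0063,.006],200,claw=.4)
E
```

```text
at [ 0.6654 -0.0069  0.0407] [ 1.7889e+02  5.0000e-02 -1.6050e+02] t 5.3 F [ 0.3  0.6 -0.4] op 0.0597
1 rows; end [ 0.667  -0.0063  0.006 ] [ 1.789e+02  1.000e-01 -1.600e+02]
[{"claw": 0.4, "travel": [-0.17, -0.07, 3.47], "turn": -0.5}]
```

View pics/w3.png

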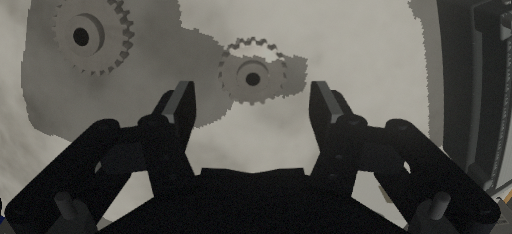

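Request:
move_arm:
  commands:
    - {"claw": 0.4, "travel": [-0.16, -0.06, 2.0], "turn": 0}
    - {"claw": 0.4, "travel": [0, 0, 1.2], "turn": 0}
    - {"claw": 0.4, "travel": [0, 0, 0.3], "turn": 0}
    - {"claw": 0.4, "travel": [0, 0, 0], "turn": 0}

```text
time: 5.63
ee_pos: [0.6684, -0.0104, 0.1811]
tcp_rot: [179.0, 0.2, -160.5]
wrist_force: [-0.1, 1.2, 0.2]
opening: 0.0598
```

Request:
move_arm:
  commands:
    - {"claw": 0.4, "travel": [0, 0, 0.2], "turn": 0}
    - {"claw": 0.4, "travel": [0, 0, 0.2], "turn": 0}
    - {"claw": 0.4, "travel": [0, 0, 0], "turn": 0}

```text
time: 5.88
ee_pos: [0.6693, -0.0108, 0.1773]
tcp_rot: [179.0, 0.3, -160.5]
wrist_force: [-0.4, -0.0, 0.1]
opening: 0.0594
```

```bash
python3 - <<'E'
from h import *
im=viewer.camera('wrist'); cv2.imwrite('pics/w4.png',cv2.resize(im[150:330,120:400],None,fx=2.5,fy=2.5)); 
planG([.667,-.0063,.000],200,claw=.4)
E
```

```text
at [ 0.6691 -0.0076  0.0043] [ 179.      0.31 -160.55] t 5.9333 F [-0.4  0.7  0.4] op 0.0596
1 rows; end [ 0.667  -0.0063  0.    ] [ 179.     0.3 -160. ]
[{"claw": 0.4, "travel": [0.16, 0.19, 0.43], "turn": -0.5}]
```

View pics/w4.png

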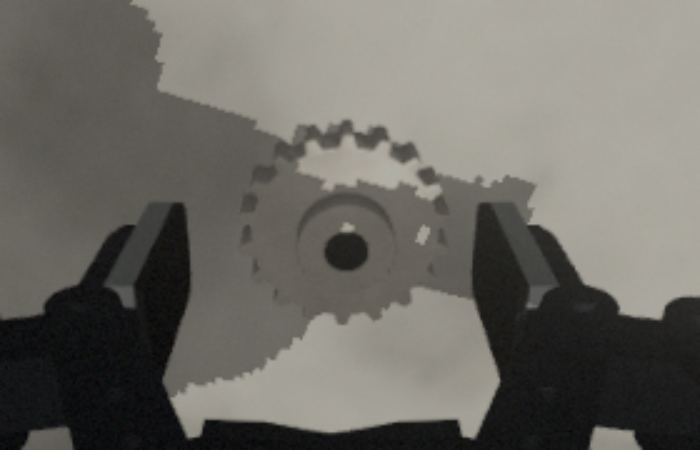

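Request:
move_arm:
  commands:
    - {"claw": 0.4, "travel": [0.15, 0.15, 0.2], "turn": 0}
    - {"claw": 0.4, "travel": [0, 0, 0.2], "turn": 0}
    - {"claw": 0.4, "travel": [0, 0, 0.1], "turn": 0}
    - {"claw": 0.4, "travel": [0, 0, 0], "turn": 0}

```text
time: 6.27
ee_pos: [0.6672, -0.0097, 0.1713]
tcp_rot: [179.0, 0.2, -160.5]
wrist_force: [0.5, -0.5, -0.8]
opening: 0.0599
```

Request:
move_arm:
  commands:
    - {"claw": -0.2, "travel": [0, 0, 0], "turn": 0}
    - {"claw": -0.4, "travel": [0, 0, 0], "turn": 0}
    - {"claw": -0.4, "travel": [0, 0, 0], "turn": 0}
    - {"claw": -0.4, "travel": [0, 0, 0], "turn": 0}
  squeeze: 40

```text
time: 6.6
ee_pos: [0.6675, -0.0099, 0.1722]
tcp_rot: [179.0, 0.3, -160.5]
wrist_force: [0.3, -1.1, 3.1]
opening: 0.042
```

```bash
python3 - <<'E'
from h import *
planG([.60,.0,.17],200,claw=-.4)
E
```

```text
at [ 0.6675 -0.0068 -0.0008] [ 179.03    0.32 -160.55] t 6.6 F [ 0.3 -1.1  3.1] op 0.042
5 rows; end [0.6  0.   0.17] [ 179.     0.3 -160. ]
[{"claw": -0.4, "travel": [1.21, 0.64, -3.41], "turn": -0.1}, {"claw": -0.4, "travel": [1.21, 0.63, -3.41], "turn": -0.1}, {"claw": -0.4, "travel": [1.2, 0.64, -3.41], "turn": -0.1}, {"claw": -0.4, "travel": [1.21, 0.64, -3.42], "turn": -0.1}, {"claw": -0.4, "travel": [1.2, 0.65, -3.41], "turn": -0.1}]
```

Request:
move_arm:
  commands:
    - {"claw": -0.4, "travel": [0, 0, -2.0], "turn": 0}
    - {"claw": -0.4, "travel": [1.2, 0.6, -3.8], "turn": 0}
    - {"claw": -0.4, "travel": [1.6, 0.8, -3.8], "turn": 0}
    - {"claw": -0.4, "travel": [1.6, 0.9, -3.8], "turn": 0}
    - {"claw": -0.4, "travel": [1.6, 0.9, -3.6], "turn": 0}

```text
time: 7.02
ee_pos: [0.5997, -0.0026, 0.3426]
tcp_rot: [179.0, 0.2, -160.5]
wrist_force: [0.6, 1.2, -0.6]
opening: 0.0417
```

```bash
python3 - <<'E'
from h import *
im=viewer.camera('wrist'); cv2.imwrite('pics/w5.png',im); 
planG([.555,.20,.175],218,claw=-.4)
E
```

```text
at [0.5989 0.001  0.1784] [ 179.11    0.71 -160.53] t 7.0667 F [1.7 0.3 6.7] op 0.0423
6 rows; end [0.555  0.1999 0.175 ] [ 179.4    1.  -142. ]
[{"claw": -0.4, "travel": [-0.41, 3.37, 0.11], "turn": -3.1}, {"claw": -0.4, "travel": [-0.6, 3.34, 0.12], "turn": -3.1}, {"claw": -0.4, "travel": [-0.78, 3.31, 0.11], "turn": -3.1}, {"claw": -0.4, "travel": [-0.95, 3.25, 0.12], "turn": -3.1}, {"claw": -0.4, "travel": [-1.13, 3.21, 0.11], "turn": -3.0}]
[{"claw": -0.4, "travel": [-1.29, 3.13, 0.12], "turn": -3.1}]
```

View pics/w5.png

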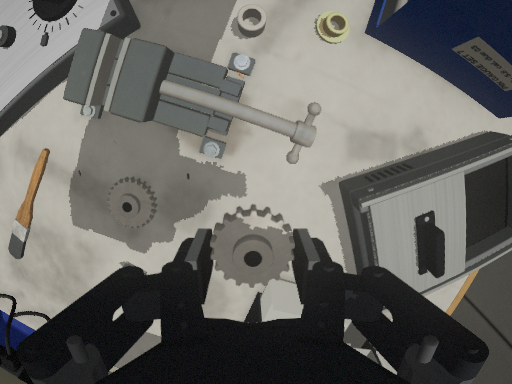

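Request:
move_arm:
  commands:
    - {"claw": -0.4, "travel": [-0.4, 3.4, 0.1], "turn": -3.1}
    - {"claw": -0.4, "travel": [-0.6, 3.3, 0.1], "turn": -3.1}
    - {"claw": -0.4, "travel": [-0.8, 3.3, 0.1], "turn": -3.1}
    - {"claw": -0.4, "travel": [-0.9, 3.3, 0.1], "turn": -3.1}
    - {"claw": -0.4, "travel": [-1.1, 3.2, 0.1], "turn": -3.1}

```text
time: 7.48
ee_pos: [0.5627, 0.1644, 0.339]
tcp_rot: [179.1, 0.5, -144.9]
wrist_force: [0.1, -0.4, -0.6]
opening: 0.042
```

Request:
move_arm:
  commands:
    - {"claw": -0.4, "travel": [-1.3, 3.1, 0.1], "turn": -3.0}
    - {"claw": -0.4, "travel": [0, 0, 0], "turn": 0}
    - {"claw": -0.4, "travel": [0, 0, 0], "turn": 0}

```text
time: 7.73
ee_pos: [0.5557, 0.1975, 0.3384]
tcp_rot: [179.1, 0.5, -141.9]
wrist_force: [-0.1, 0.4, -0.1]
opening: 0.042
```

```bash
python3 - <<'E'
from h import *
import pickle
p=viewer.camera_params('wrist'); im=viewer.camera('wrist'); pickle.dump(p,open('w6.pkl','wb')); cv2.imwrite('pics/w6.png',im)
cv2.imwrite('pics/w6b.png',cv2.resize(im,(780,585),interpolation=cv2.INTER_CUBIC))
planG([.526,.274,.175],218,claw=-.4)
E
```

```text
at [0.5557 0.1995 0.1655] [ 179.12    0.54 -141.98] t 7.7833 F [ 0.1 -0.5 -0.6] op 0.0423
3 rows; end [0.526 0.274 0.175] [ 179.1    0.5 -142. ]
[{"claw": -0.4, "travel": [-0.75, 2.57, -0.27], "turn": 0.0}, {"claw": -0.4, "travel": [-0.75, 2.57, -0.27], "turn": 0.0}, {"claw": -0.4, "travel": [-0.76, 2.57, -0.27], "turn": 0.0}]
```

View pics/w6b.png

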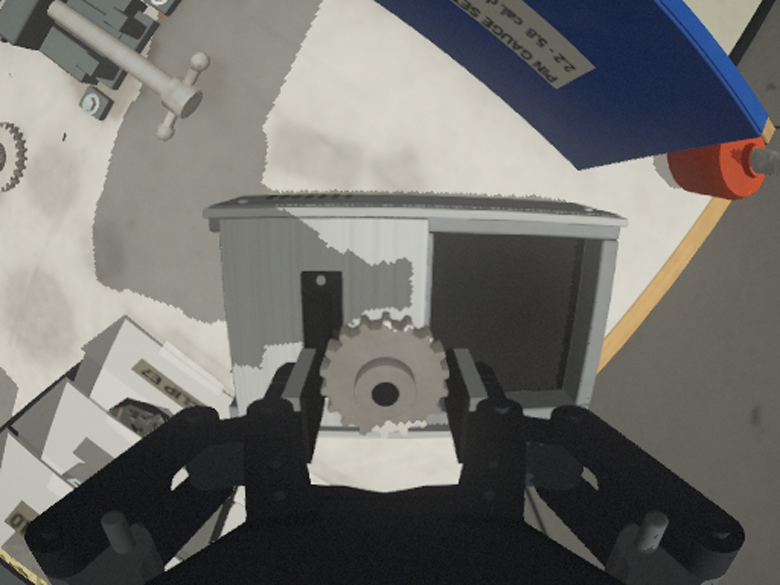

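```bash
cat > fit2.py <<'E'
import fit
from fit import *
p=pickle.load(open('w6.pkl','rb')); fit.C=C=(p['camera_matrix'],np.array(p['xyz']),Ro.from_euler('xyz',p['rotation'],degrees=True).as_matrix())
s=512/780
obs=[((-.055,0,.075),(428.5*s,222*s)),((-.07,.118,.078),(627*s,222*s)),((-.07,-.118,.078),(205*s,211*s)),((.055,.106,.046),(563*s,390*s)),((-.055,.106,.07),(583*s,239*s))]
q=fit.fit(obs,[.56,.23,np.radians(38)]); np.save('dem2.npy',q)
print('tray',T(q,(0,.056,.046)),'grip',T(q,(0,-.056,.093)),T(q,(0,.056,.093)))
im=cv2.resize(cv2.imread('pics/w6.png'),(780,585))
def poly(pts,col):
    a=np.array([w2px('wrist',T(q,P),C)/s for P in pts]).astype(int); cv2.polylines(im,[a],True,col,1)
r=lambda cx,cy,w,h,z:[(cx+a*w/2,cy+b*h/2,z) for a,b in((-1,-1),(-1,1),(1,1),(1,-1))]
poly(r(0,0,.14,.236,.078),(0,0,255));poly(r(0,-.056,.126,.112,.075),(0,255,0));poly(r(0,-.056,.052,.012,.105),(255,0,255));poly(r(0,.056,.11,.1,.07),(255,255,0));poly(r(0,.056,.11,.1,.046),(0,255,255));poly(r(0,0,.14,.236,0),(255,0,0))
cv2.imwrite('pics/ov2.png',im)
E
python3 fit2.py
```

```text
Traceback (most recent call last):
  File "fit2.py", line 6, in <module>
    q=fit.fit(obs,[.56,.23,np.radians(38)]); np.save('dem2.npy',q)
      ^^^^^^^
AttributeError: 'function' object has no attribute 'fit'
```

```bash
sed -i 's/^import fit$/import fit as F/;s/^from fit import \*/from fit import */;s/fit\.C=/F.C=/;s/q=fit\.fit/q=F.fit/' fit2.py; python3 fit2.py
```

```text
[0.5609 0.2329] 37.32
[[-1.8, 9.5], [1.9, -1.9], [-0.9, -0.6], [0.0, -0.3], [13.4, 1.4]]
tray [0.52699575 0.27739394 0.046     ] grip [0.59489704 0.18832423 0.093     ] [0.52699575 0.27739394 0.093     ]
```

View pics/ov2.png

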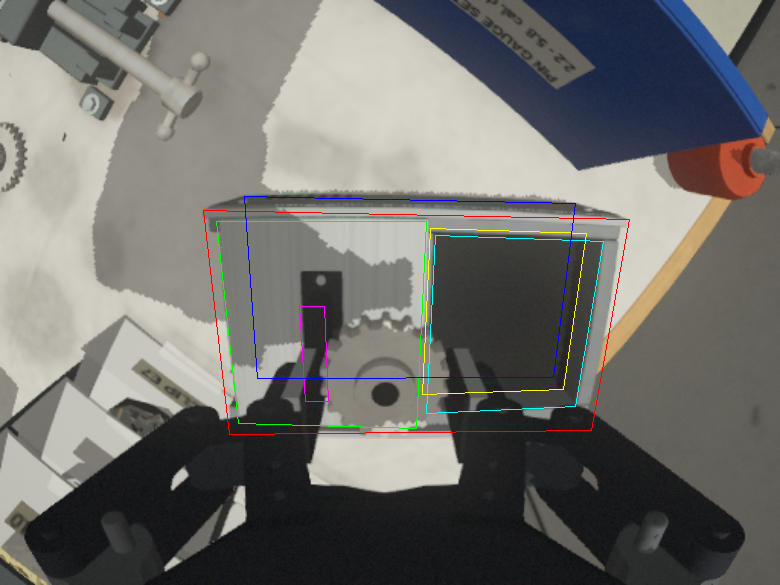

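```bash
python3 - <<'E'
from h import *
planG([.527,.277,.12],217.5,claw=-.4)
E
```

```text
at [0.5557 0.1995 0.1655] [ 179.12    0.54 -141.98] t 7.7833 F [ 0.1 -0.5 -0.6] op 0.0423
3 rows; end [0.527 0.277 0.12 ] [ 179.1    0.5 -142.5]
[{"claw": -0.4, "travel": [-0.82, 2.6, 1.57], "turn": 0.2}, {"claw": -0.4, "travel": [-0.82, 2.6, 1.56], "turn": 0.1}, {"claw": -0.4, "travel": [-0.81, 2.61, 1.57], "turn": 0.2}]
```

Request:
move_arm:
  commands:
    - {"claw": -0.4, "travel": [-0.8, 2.6, 1.0], "turn": 0.2}
    - {"claw": -0.4, "travel": [-0.8, 2.6, 1.6], "turn": 0.1}
    - {"claw": -0.4, "travel": [-0.8, 2.6, 2.0], "turn": 0.2}
    - {"claw": -0.4, "travel": [0, 0, 0], "turn": 0}

```text
time: 8.12
ee_pos: [0.526, 0.2747, 0.2903]
tcp_rot: [179.0, 0.3, -142.5]
wrist_force: [-1.1, -1.0, -1.5]
opening: 0.0424
```

```bash
python3 - <<'E'
from h import *
cv2.imwrite('pics/w7.png',viewer.camera('wrist'))
planG([.527,.277,.0475],217.5,claw=-.4)
E
```

```text
at [0.5259 0.2763 0.119 ] [ 179.08    0.36 -142.51] t 8.1667 F [ 0.5 -1.2 -1.5] op 0.042
2 rows; end [0.527  0.277  0.0475] [ 179.1    0.4 -142.5]
[{"claw": -0.4, "travel": [-0.05, -0.06, 3.57], "turn": -0.0}, {"claw": -0.4, "travel": [-0.04, -0.07, 3.58], "turn": -0.0}]
```

View pics/w7.png

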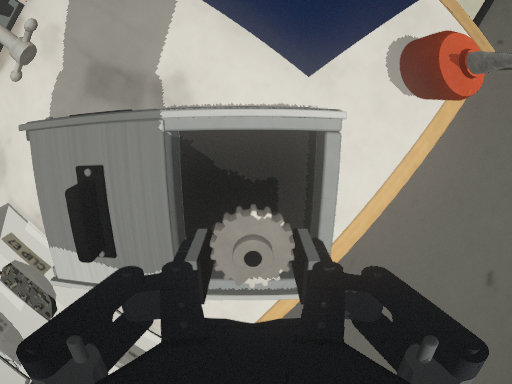

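The gear hangs centred over the well, at (253,245). Lowering it now.

Request:
move_arm:
  commands:
    - {"claw": -0.4, "travel": [0, 0, 3.0], "turn": 0}
    - {"claw": -0.4, "travel": [0, 0, 2.6], "turn": 0}
    - {"claw": -0.4, "travel": [0, 0, 0.9], "turn": 0}
    - {"claw": -0.4, "travel": [0, 0, 0.3], "turn": 0}
    - {"claw": -0.4, "travel": [0, 0, 0], "turn": 0}

```text
time: 8.58
ee_pos: [0.5277, 0.2733, 0.2266]
tcp_rot: [179.1, 0.5, -142.6]
wrist_force: [0.7, 0.5, -0.9]
opening: 0.0418
```

Request:
move_arm:
  commands:
    - {"claw": -0.4, "travel": [0, 0, 0.2], "turn": 0}
    - {"claw": -0.4, "travel": [0, 0, 0.1], "turn": 0}
    - {"claw": -0.4, "travel": [0, 0, 0], "turn": 0}

```text
time: 8.83
ee_pos: [0.5276, 0.2743, 0.2245]
tcp_rot: [179.1, 0.7, -142.6]
wrist_force: [0.4, -0.5, -1.3]
opening: 0.0419
```

Request:
move_arm:
  commands:
    - {"claw": -0.4, "travel": [0, 0, 0.2], "turn": 0}
    - {"claw": -0.4, "travel": [0, 0, 0.2], "turn": 0}
    - {"claw": -0.4, "travel": [0, 0, 0], "turn": 0}

```text
time: 9.08
ee_pos: [0.5272, 0.2744, 0.2191]
tcp_rot: [179.1, 0.6, -142.5]
wrist_force: [0.1, -0.6, -1.5]
opening: 0.0421
```

Request:
move_arm:
  commands:
    - {"claw": -0.4, "travel": [0, 0, 0.15], "turn": 0}
    - {"claw": -0.4, "travel": [0, 0, 0], "turn": 0}

```text
time: 9.25
ee_pos: [0.5273, 0.2745, 0.2182]
tcp_rot: [179.1, 0.6, -142.5]
wrist_force: [0.1, -1.4, 2.1]
opening: 0.0416
```

Contact is felt (+2 N, up about 3.5 N), so I'll release to 55 mm and rise.

Request:
move_arm:
  commands:
    - {"claw": 0.25, "travel": [0, 0, 0], "turn": 0}
    - {"claw": 0.3, "travel": [0, 0, 0], "turn": 0}
    - {"claw": 0.3, "travel": [0, 0, 0], "turn": 0}
    - {"claw": 0.3, "travel": [0, 0, -1.0], "turn": 0}
    - {"claw": 0.3, "travel": [0, 0, -3.0], "turn": 0}

```text
time: 9.67
ee_pos: [0.5264, 0.2732, 0.2544]
tcp_rot: [179.1, 0.2, -142.5]
wrist_force: [0.5, -0.1, 0.3]
opening: 0.0558
```

Request:
move_arm:
  commands:
    - {"claw": 0.3, "travel": [0, 0, -3.5], "turn": 0}
    - {"claw": 0.0, "travel": [0, 0, -2], "turn": 0}
    - {"claw": 0.0, "travel": [0, 0, 0], "turn": 0}

```text
time: 9.92
ee_pos: [0.528, 0.2729, 0.3191]
tcp_rot: [179.2, 1.0, -142.5]
wrist_force: [0.7, 0.2, -0.1]
opening: 0.043
```

```bash
python3 - <<'E'
from h import *
import pickle
p=viewer.camera_params('wrist'); im=viewer.camera('wrist'); pickle.dump(p,open('w8.pkl','wb')); cv2.imwrite('pics/w8.png',im)
planG([.595,.188,.14],217.4,claw=-.2)
E
```

```text
at [0.5284 0.2764 0.1434] [ 179.17    0.87 -142.55] t 9.9667 F [ 0.   0.8 -0.1] op 0.0426
3 rows; end [0.595 0.188 0.14 ] [ 179.2    0.9 -142.6]
[{"claw": -0.2, "travel": [0.03, -3.69, 0.06], "turn": 0.0}, {"claw": -0.2, "travel": [0.03, -3.69, 0.06], "turn": 0.0}, {"claw": -0.2, "travel": [0.04, -3.69, 0.06], "turn": 0.1}]
```

View pics/w8.png

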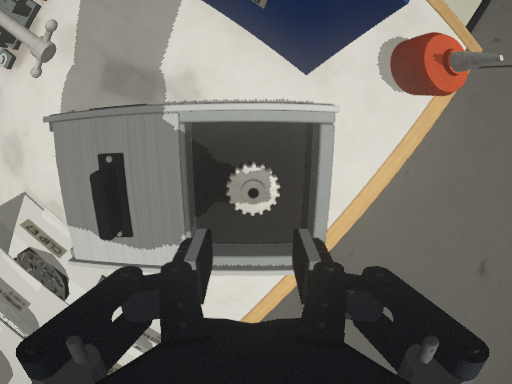

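Request:
move_arm:
  commands:
    - {"claw": -0.3, "travel": [0, -3.7, 0], "turn": 0}
    - {"claw": -0.3, "travel": [0, -3.7, 0], "turn": 0}
    - {"claw": -0.3, "travel": [0.1, -3.7, 0.2], "turn": 0}
    - {"claw": -0.3, "travel": [0, 0, 0], "turn": 0}
    - {"claw": -0.3, "travel": [0, 0, 0], "turn": 0}

```text
time: 10.38
ee_pos: [0.5947, 0.1824, 0.3077]
tcp_rot: [179.1, 0.5, -142.7]
wrist_force: [-0.9, 0.5, 0.4]
opening: 0.03
```

```bash
python3 - <<'E'
from h import *
import pickle
p=viewer.camera_params('wrist'); im=viewer.camera('wrist'); pickle.dump(p,open('w9.pkl','wb')); cv2.imwrite('pics/w9.png',im[100:300])
planG([.595,.188,.083],217.4,claw=-.3)
C=None
from fit import T
q=np.load('dem2.npy')
C=(p['camera_matrix'],np.array(p['xyz']),Ro.from_euler('xyz',p['rotation'],degrees=True).as_matrix())
print([ (w2px('wrist',T(q,(a,-.056+b,.105)),C)-[0,100]).round(1).tolist() for a,b in ((-.026,-.006),(-.026,.006),(.026,.006),(.026,-.006))])
E
```

```text
at [0.5937 0.1866 0.1351] [ 179.07    0.48 -142.63] t 10.4333 F [-0.  -0.9  0.1] op 0.0297
2 rows; end [0.595 0.188 0.083] [ 179.1    0.5 -142.6]
[{"claw": -0.3, "travel": [-0.08, -0.03, 2.61], "turn": -0.0}, {"claw": -0.3, "travel": [-0.07, -0.02, 2.6], "turn": -0.0}]
[[245.4, 84.4], [265.4, 84.3], [264.2, 160.0], [246.1, 160.2]]
```

View pics/w9.png

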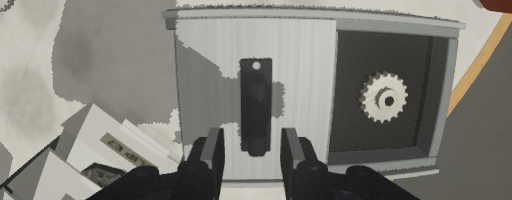

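The bar is centred between the jaws, at about (255,150) against a jaw midpoint of 253. Descending to grip it.

Request:
move_arm:
  commands:
    - {"claw": -0.3, "travel": [-0.1, 0, 2.6], "turn": 0}
    - {"claw": -0.3, "travel": [-0.1, 0, 2.0], "turn": 0}
    - {"claw": -0.3, "travel": [0, 0, 0.6], "turn": 0}
    - {"claw": -0.3, "travel": [0, 0, 0], "turn": 0}

```text
time: 10.77
ee_pos: [0.5945, 0.187, 0.2551]
tcp_rot: [179.0, 0.4, -142.5]
wrist_force: [-0.0, -0.0, -0.4]
opening: 0.0299
```

Request:
move_arm:
  commands:
    - {"claw": -1, "travel": [0, 0, 0], "turn": 0}
    - {"claw": -1, "travel": [0, 0, 0], "turn": 0}
    - {"claw": -1, "travel": [0, 0, 0], "turn": 0}
    - {"claw": -1, "travel": [0, 0, 0], "turn": 0}
  squeeze: 30

```text
time: 11.1
ee_pos: [0.5957, 0.1863, 0.2585]
tcp_rot: [179.2, 0.7, -142.5]
wrist_force: [-1.1, -0.1, 3.6]
opening: 0.0111
```

```bash
python3 - <<'E'
from h import *
from fit import T
q=np.load('dem2.npy'); print(np.degrees(q[2]))
o=status.get_obs();R=Ro.from_euler('xyz',o['tcp_rot'],degrees=True).as_matrix()
d=np.array([-np.sin(q[2]),np.cos(q[2]),0]); print('demag +y in tool axes',R.T@d, o['ee_pos'],o['wrist_force'],o['opening'])
print((o['ee_pos']+.173*R[:,2]), 'dem frame', Ro.from_euler('z',-q[2]).apply(o['ee_pos']+.173*R[:,2]-[q[0],q[1],0]))
E
```

```text
37.319679285419674
demag +y in tool axes [-0.00249863  0.99988871  0.0147079 ] [0.59572539 0.18634998 0.25846464] [-1.08551445 -0.13341764  3.60647916] 0.01114625430589252
[0.59576092 0.18957659 0.08549474] dem frame [ 0.00144627 -0.05552778  0.08549474]
```

Request:
move_arm:
  commands:
    - {"claw": -1, "travel": [0, 1, 0], "turn": 0}
    - {"claw": -1, "travel": [0, 2.2, 0.05], "turn": 0}
    - {"claw": -1, "travel": [0, 2.5, 0.05], "turn": 0}
    - {"claw": -1, "travel": [0, 2.5, 0.03], "turn": 0}
    - {"claw": -1, "travel": [0, 1.8, 0.03], "turn": 0}

```text
time: 11.52
ee_pos: [0.534, 0.2671, 0.2585]
tcp_rot: [179.2, 0.7, -142.5]
wrist_force: [3.1, 0.0, 2.8]
opening: 0.0115
```

Request:
move_arm:
  commands:
    - {"claw": -1, "travel": [0, 0.8, 0], "turn": 0}
    - {"claw": -1, "travel": [0, 0.3, 0], "turn": 0}
    - {"claw": -1, "travel": [0, 0.1, 0], "turn": 0}
    - {"claw": -1, "travel": [0, 0, 0], "turn": 0}

```text
time: 11.85
ee_pos: [0.5283, 0.2748, 0.2585]
tcp_rot: [179.3, 0.7, -142.6]
wrist_force: [5.0, -2.0, 5.1]
opening: 0.011
```

```bash
cat > demf.py <<'E'
from h import *
from fit import T
q=np.load('dem2.npy'); o=status.get_obs();R=Ro.from_euler('xyz',o['tcp_rot'],degrees=True).as_matrix()
print('dem frame', Ro.from_euler('z',-q[2]).apply(o['ee_pos']+.173*R[:,2]-[q[0],q[1],0]), 'F dem',Ro.from_euler('z',-q[2]).apply(o['wrist_force']),o['opening'],o['time'])
E
python3 demf.py
```

```text
dem frame [0.00164176 0.05536489 0.08547943] F dem [ 2.75640327 -4.56550726  5.12374318] 0.011044769156267571 11.85
```

Request:
move_arm:
  commands:
    - {"claw": -1, "travel": [0, 0.15, 0], "turn": 0}
    - {"claw": -1, "travel": [0, 0.15, 0], "turn": 0}
    - {"claw": -1, "travel": [0, 0, 0], "turn": 0}

```text
time: 12.1
ee_pos: [0.5277, 0.2756, 0.2584]
tcp_rot: [179.6, 0.7, -142.7]
wrist_force: [13.3, -14.7, 4.1]
opening: 0.0111
```

```bash
python3 demf.py
```

```text
dem frame [0.00161512 0.05551447 0.08546385] F dem [  1.67646952 -19.75334857   4.0993401 ] 0.011101691118905898 12.1
```

Request:
move_arm:
  commands:
    - {"claw": -1, "travel": [0, -0.25, 0], "turn": 0}
    - {"claw": -1, "travel": [0, 0, 0], "turn": 0}
    - {"claw": -0.3, "travel": [0, 0, 0], "turn": 0}
    - {"claw": -0.3, "travel": [0, 0, 0], "turn": 0}
    - {"claw": -0.3, "travel": [0, 0, 0], "turn": 0}

```text
time: 12.52
ee_pos: [0.5271, 0.2754, 0.2569]
tcp_rot: [179.1, 0.5, -142.5]
wrist_force: [0.2, 0.1, -0.4]
opening: 0.0301
```

Request:
move_arm:
  commands:
    - {"claw": -0.3, "travel": [0, 0, -1.5], "turn": 0}
    - {"claw": -0.3, "travel": [0, 0, -3.5], "turn": 0}
    - {"claw": -0.3, "travel": [0, 0, -3.5], "turn": 0}
    - {"claw": -0.3, "travel": [0, 0, 0], "turn": 0}

```text
time: 12.85
ee_pos: [0.5276, 0.2742, 0.3492]
tcp_rot: [179.2, 1.0, -142.5]
wrist_force: [0.8, 1.0, 1.7]
opening: 0.0299
```

```bash
python3 - <<'E'
from h import *
from fit import T
p=viewer.camera_params('wrist'); im=viewer.camera('wrist'); q=np.load('dem2.npy')
C=(p['camera_matrix'],np.array(p['xyz']),Ro.from_euler('xyz',p['rotation'],degrees=True).as_matrix())
cv2.imwrite('pics/w10r.png',im)
r=lambda cx,cy,w,h,z:[(cx+a*w/2,cy+b*h/2,z) for a,b in((-1,-1),(-1,1),(1,1),(1,-1))]
for pts,col in((r(0,0,.14,.236,.078),(0,0,255)),(r(0,.056,.126,.112,.075),(0,255,0))):
    cv2.polylines(im,[np.array([w2px('wrist',T(q,P),C) for P in pts]).astype(int)],True,col,1)
cv2.imwrite('pics/w10.png',im)
E
```

```text
(no output)
```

View pics/w10.png

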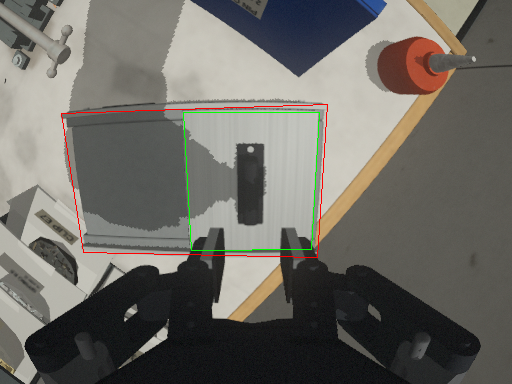

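```bash
python3 - <<'E'
from h import *
for n,u,v,zs in [('scene',385,325,(0,.05)),('scene',345,330,(0,.05)),('scene',432,355,(0,.05)),('top',372,190,(0,.05)),('top',372,270,(0,.05)),('top',440,182,(.3,.5)),('top',385,195,(.1,.3,.5)),('top',395,182,(.1,.3,.5)),('scene',345,105,(.2,.3,.4)),('top',357,181,(.1,)),('top',338,186,(.08,))]:
    print(n,u,v,[(z,px2w(n,u,v,z).round(3)[:2].tolist()) for z in zs])
im=cv2.imread('pics/top0.png'); cv2.imwrite('pics/topB.png',cv2.resize(im[110:280,280:512],None,fx=3.3,fy=3.3,interpolation=cv2.INTER_CUBIC))
planG([.52,-.20,.23],150,claw=-.3)
E
```

```text
scene 385 325 [(0, [0.506, -0.511]), (0.05, [0.461, -0.539])]
scene 345 330 [(0, [0.434, -0.48]), (0.05, [0.396, -0.511])]
scene 432 355 [(0, [0.521, -0.598]), (0.05, [0.475, -0.617])]
top 372 190 [(0, [0.52, -0.429]), (0.05, [0.515, -0.414])]
top 372 270 [(0, [0.255, -0.421]), (0.05, [0.261, -0.406])]
top 440 182 [(0.3, [0.513, -0.513]), (0.5, [0.491, -0.416])]
top 385 195 [(0.1, [0.495, -0.439]), (0.3, [0.48, -0.372]), (0.5, [0.464, -0.305])]
top 395 182 [(0.1, [0.536, -0.471]), (0.3, [0.513, -0.398]), (0.5, [0.49, -0.326])]
scene 345 105 [(0.2, [1.139, 0.268]), (0.3, [0.786, -0.077]), (0.4, [0.433, -0.421])]
top 357 181 [(0.1, [0.539, -0.353])]
top 338 186 [(0.08, [0.525, -0.298])]
at [0.5283 0.2779 0.1732] [ 179.16    0.9  -142.53] t 12.9 F [ 0.2  0.1 -0.5] op 0.0299
13 rows; end [ 0.52 -0.2   0.23] [178.8  -0.4 150. ]
[{"claw": -0.3, "travel": [2.28, -2.87, -0.52], "turn": 5.2}, {"claw": -0.3, "travel": [2.01, -3.07, -0.51], "turn": 5.2}, {"claw": -0.3, "travel": [1.72, -3.23, -0.52], "turn": 5.2}, {"claw": -0.3, "travel": [1.43, -3.38, -0.51], "turn": 5.2}, {"claw": -0.3, "travel": [1.11, -3.5, -0.52], "turn": 5.1}]
[{"claw": -0.3, "travel": [0.79, -3.58, -0.51], "turn": 5.2}, {"claw": -0.3, "travel": [0.47, -3.63, -0.52], "turn": 5.2}, {"claw": -0.3, "travel": [0.14, -3.67, -0.51], "turn": 5.2}, {"claw": -0.3, "travel": [-0.2, -3.66, -0.52], "turn": 5.2}, {"claw": -0.3, "travel": [-0.52, -3.63, -0.51], "turn": 5.2}]
[{"claw": -0.3, "travel": [-0.86, -3.57, -0.52], "turn": 5.2}, {"claw": -0.3, "travel": [-1.17, -3.47, -0.51], "turn": 5.2}, {"claw": -0.3, "travel": [-1.48, -3.35, -0.52], "turn": 5.2}]
```

View pics/topB.png

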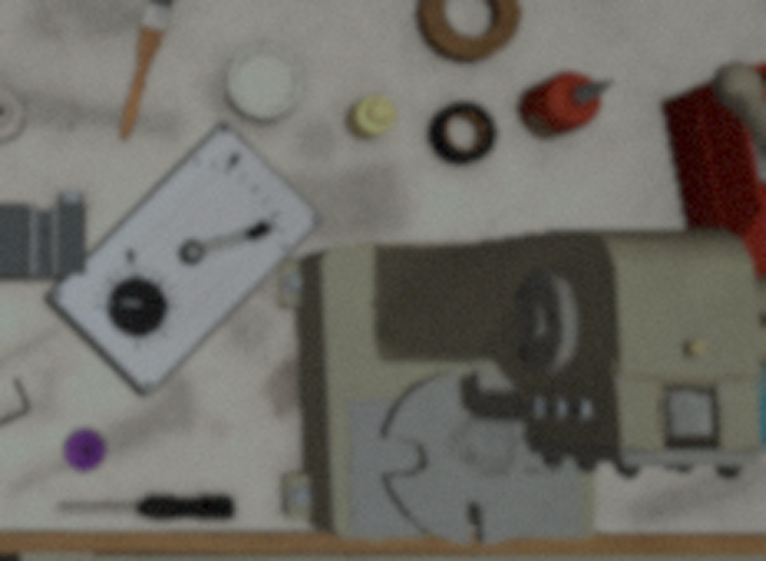

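```bash
python3 - <<'E'
from h import *
planG([.57,-.19,.23],240,claw=-.3)
E
```

```text
at [0.5283 0.2779 0.1732] [ 179.16    0.9  -142.53] t 12.9 F [ 0.2  0.1 -0.5] op 0.0299
13 rows; end [ 0.57 -0.19  0.23] [ 179.6    1.2 -120. ]
[{"claw": -0.3, "travel": [1.93, -3.04, -0.51], "turn": -1.7}, {"claw": -0.3, "travel": [2.02, -2.99, -0.51], "turn": -1.8}, {"claw": -0.3, "travel": [2.11, -2.92, -0.52], "turn": -1.7}, {"claw": -0.3, "travel": [2.19, -2.86, -0.51], "turn": -1.7}, {"claw": -0.3, "travel": [2.28, -2.79, -0.51], "turn": -1.8}]
[{"claw": -0.3, "travel": [2.37, -2.72, -0.51], "turn": -1.7}, {"claw": -0.3, "travel": [2.44, -2.65, -0.52], "turn": -1.7}, {"claw": -0.3, "travel": [2.53, -2.57, -0.51], "turn": -1.8}, {"claw": -0.3, "travel": [2.6, -2.49, -0.51], "turn": -1.7}, {"claw": -0.3, "travel": [2.67, -2.42, -0.51], "turn": -1.7}]
[{"claw": -0.3, "travel": [2.75, -2.33, -0.51], "turn": -1.8}, {"claw": -0.3, "travel": [2.82, -2.25, -0.52], "turn": -1.7}, {"claw": -0.3, "travel": [2.88, -2.16, -0.51], "turn": -1.7}]
```

Request:
move_arm:
  commands:
    - {"claw": -0.3, "travel": [1.9, -3.0, -0.6], "turn": -1.7}
    - {"claw": -0.3, "travel": [2.0, -3.0, -0.6], "turn": -1.8}
    - {"claw": -0.3, "travel": [2.1, -2.9, -0.6], "turn": -1.7}
    - {"claw": -0.3, "travel": [2.2, -2.9, -0.5], "turn": -1.7}
    - {"claw": -0.3, "travel": [2.3, -2.8, -0.5], "turn": -1.8}

```text
time: 13.32
ee_pos: [0.5434, 0.0928, 0.3661]
tcp_rot: [179.2, 0.6, -133.7]
wrist_force: [0.2, -1.5, 0.3]
opening: 0.0298
```

Request:
move_arm:
  commands:
    - {"claw": -0.3, "travel": [2.4, -2.7, -0.5], "turn": -1.7}
    - {"claw": -0.3, "travel": [2.4, -2.7, -0.5], "turn": -1.7}
    - {"claw": -0.3, "travel": [2.5, -2.6, -0.5], "turn": -1.8}
    - {"claw": -0.3, "travel": [2.6, -2.5, -0.5], "turn": -1.7}
    - {"claw": -0.3, "travel": [2.7, -2.4, -0.5], "turn": -1.7}

```text
time: 13.73
ee_pos: [0.5601, -0.0876, 0.3877]
tcp_rot: [179.3, 0.8, -125.1]
wrist_force: [0.7, -0.5, -0.8]
opening: 0.0302
```

Request:
move_arm:
  commands:
    - {"claw": -0.3, "travel": [2.8, -2.3, -0.5], "turn": -1.8}
    - {"claw": -0.3, "travel": [2.8, -2.3, -0.5], "turn": -1.7}
    - {"claw": -0.3, "travel": [2.9, -2.2, -0.5], "turn": -1.7}
    - {"claw": -0.3, "travel": [0, 0, 0], "turn": 0}
    - {"claw": -0.3, "travel": [0, 0, 0], "turn": 0}

```text
time: 14.15
ee_pos: [0.5702, -0.1964, 0.4002]
tcp_rot: [179.3, 0.9, -120.2]
wrist_force: [0.5, 0.4, 0.7]
opening: 0.0296
```

```bash
python3 - <<'E'
from h import *
import pickle
o=status.get_obs();print(o['time'],o['ee_pos'],o['tcp_rot'],o['q'])
p=viewer.camera_params('wrist'); im=viewer.camera('wrist'); pickle.dump(p,open('w11.pkl','wb')); cv2.imwrite('pics/w11.png',im)
cv2.imwrite('pics/w11b.png',cv2.resize(im,(780,585),interpolation=cv2.INTER_CUBIC))
E
```

```text
14.15 [ 0.5701932  -0.19637389  0.40016207] [ 179.291576      0.85986449 -120.21337143] [-19.18489408  12.73101403  18.29850749  96.09843127   0.97945205
 -78.98137689]
```

View pics/w11b.png

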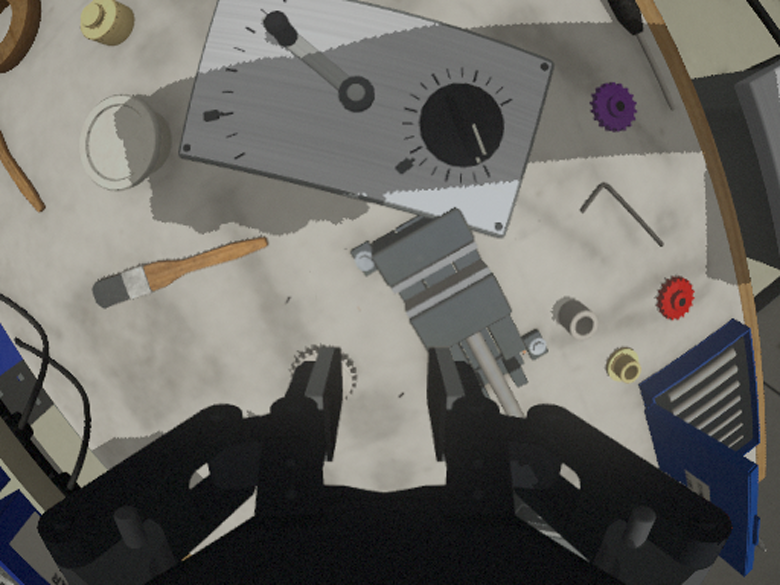

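```bash
python3 - <<'E'
from h import *
im=cv2.imread('pics/w11.png')
def crop(n,x0,x1,y0,y1,s):
    c=cv2.resize(im[y0:y1,x0:x1],None,fx=s,fy=s,interpolation=cv2.INTER_CUBIC)
    for x in range((x0+9)//10*10,x1,10): cv2.putText(c,str(x),((x-x0)*s,8),0,.3,(0,0,255),1); cv2.line(c,((x-x0)*s,10),((x-x0)*s,14),(0,0,255),1)
    for y in range((y0+9)//10*10,y1,10): cv2.putText(c,str(y),(0,(y-y0)*s+3),0,.3,(0,0,255),1)
    cv2.imwrite(n,c)
crop('pics/w11k.png',255,365,35,160,4)
crop('pics/w11l.png',110,260,0,110,5)
E
```

```text
(no output)
```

View pics/w11k.png

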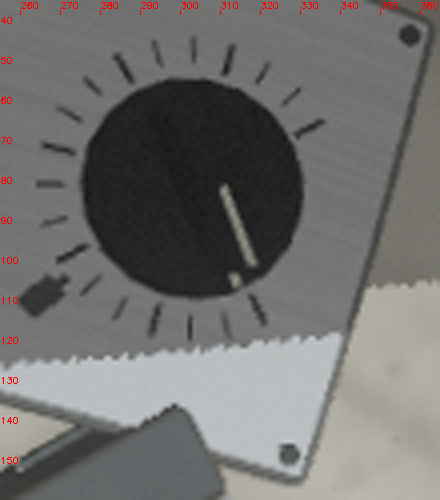

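View pics/w11l.png

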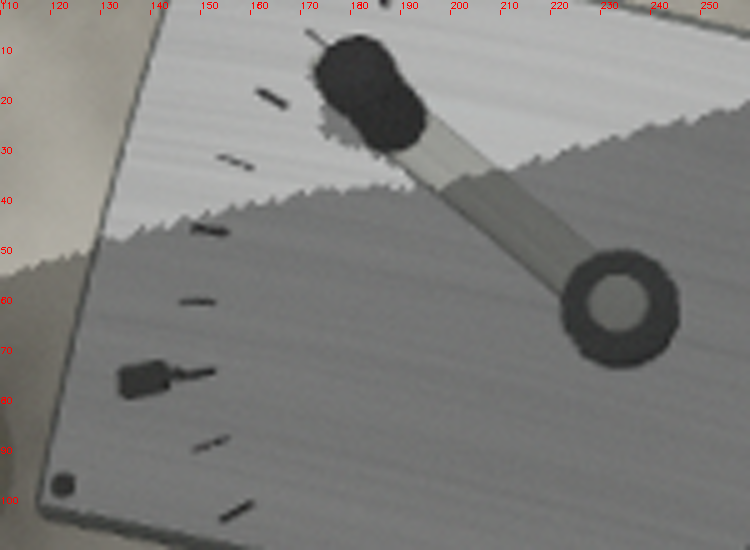

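```bash
cat > con.py <<'E'
import fit as F
from fit import *
p=pickle.load(open('w11.pkl','rb')); F.C=C=(p['camera_matrix'],np.array(p['xyz']),Ro.from_euler('xyz',p['rotation'],degrees=True).as_matrix())
K=lambda x,y:(255+x/4,35+y/4); L=lambda x,y:(110+x/5,y/5)
q=F.fit([((.125,.07,.055),L(35,510)),((-.125,.07,.055),K(303,483)),((-.125,-.07,.055),K(433,30)),((-.07,0,.063),K(192,188)),((.004,0,.08),L(618,302))],[.53,-.3,np.radians(-45)])
np.save('con.npy',q)
W=lambda uv,z:px2w('wrist',*uv,z,C)
kc=T(q,(-.07,0,0)); lp=T(q,(.004,0,0)); print('knob axis',kc,'lever pivot',lp,'skirt',W(K(192,188),.063),'piv',W(L(618,302),.085))
ang=lambda a,b:(np.degrees(np.arctan2(a[1]-b[1],a[0]-b[0])).round(2),np.hypot(*(a-b)[:2]).round(4))
for n,uv,z,c in [('wl in',K(222,187),.09,kc),('wl out',K(253,265),.09,kc),('sk in',K(233,273),.063,kc),('sk out',K(239,288),.063,kc),('mk tip',K(68,280),.059,kc),('mk body',K(43,297),.06,kc),('lv grip',L(358,73),.108,lp),('ptr',L(308,32),.059,lp),('lmk tip',L(172,375),.059,lp),('lmk body',L(143,380),.06,lp),('ltick',L(195,373),.055,lp)]:
    w=W(uv,z); a,r=ang(w,c); print(n,w.round(4),'ang',a,'r',r,'rel console',(a-np.degrees(q[2])).round(2))
w=[W(K(222,187),.09),W(K(253,265),.09)]; print('line dir',ang(w[1],w[0]))
E
python3 con.py
```

```text
[ 0.5243 -0.2973] -45.88
[[-3.3, 0.3], [0.0, 3.6], [3.0, -1.7], [0.8, 0.2], [-0.7, -0.7]]
knob axis [ 0.47559032 -0.24702354  0.        ] lever pivot [ 0.52710567 -0.30014762  0.        ] skirt [ 0.47625285 -0.24763001  0.063     ] piv [ 0.52703918 -0.29851059  0.085     ]
wl in [ 0.475  -0.2454  0.09  ] ang 110.01 r 0.0018 rel console 155.89
wl out [ 0.4775 -0.2256  0.09  ] ang 85.01 r 0.0215 rel console 130.89
sk in [ 0.4776 -0.2232  0.063 ] ang 85.16 r 0.0239 rel console 131.04
sk out [ 0.4781 -0.2191  0.063 ] ang 84.88 r 0.0281 rel console 130.76
mk tip [ 0.5158 -0.242   0.059 ] ang 7.05 r 0.0405 rel console 52.93
mk body [ 0.5237 -0.2414  0.06  ] ang 6.62 r 0.0484 rel console 52.5
lv grip [ 0.5449 -0.3571  0.108 ] ang -72.67 r 0.0597 rel console -26.79
ptr [ 0.551  -0.3908  0.059 ] ang -75.25 r 0.0937 rel console -29.37
lmk tip [ 0.6139 -0.3414  0.059 ] ang -25.42 r 0.0961 rel console 20.46
lmk body [ 0.6197 -0.3441  0.06  ] ang -25.39 r 0.1025 rel console 20.49
ltick [ 0.6103 -0.3398  0.055 ] ang -25.46 r 0.0922 rel console 20.42
line dir (np.float64(82.85), np.float64(0.0199))
```

```bash
python3 - <<'E'
from h import *
planG([.476,-.247,.15],264,claw=-.3)
E
```

```text
at [ 0.5697 -0.1918  0.2274] [ 179.29    0.87 -120.14] t 14.2 F [-0.4 -0.3 -0.5] op 0.0299
4 rows; end [ 0.476 -0.247  0.15 ] [179.7   1.1 -96. ]
[{"claw": -0.3, "travel": [2.4, 1.31, 1.92], "turn": -6.0}, {"claw": -0.3, "travel": [2.25, 1.55, 1.91], "turn": -6.1}, {"claw": -0.3, "travel": [2.07, 1.78, 1.92], "turn": -6.0}, {"claw": -0.3, "travel": [1.87, 1.99, 1.91], "turn": -6.0}]
```

Request:
move_arm:
  commands:
    - {"claw": -0.3, "travel": [2.4, 1.3, 1.9], "turn": -6.0}
    - {"claw": -0.3, "travel": [2.3, 1.5, 1.9], "turn": -6.1}
    - {"claw": -0.3, "travel": [2.1, 1.8, 1.9], "turn": -6.0}
    - {"claw": -0.3, "travel": [1.9, 2.0, 1.9], "turn": -6.0}
    - {"claw": -0.3, "travel": [0, 0, 0], "turn": 0}

```text
time: 14.62
ee_pos: [0.4731, -0.2509, 0.32]
tcp_rot: [179.4, 1.2, -95.6]
wrist_force: [-0.5, -0.4, -0.9]
opening: 0.0296
```

```bash
python3 - <<'E'
from h import *
import pickle
p=viewer.camera_params('wrist'); im=viewer.camera('wrist'); pickle.dump(p,open('w12.pkl','wb')); cv2.imwrite('pics/w12.png',im)
cv2.imwrite('pics/w12b.png',cv2.resize(im[100:320,120:390],None,fx=2.8,fy=2.8,interpolation=cv2.INTER_CUBIC))
planG([.476,-.247,.07],264,claw=-.3)
E
```

```text
at [ 0.4739 -0.247   0.1493] [179.58   1.13 -95.92] t 14.6667 F [-0.3  0.9  0.3] op 0.0299
3 rows; end [ 0.476 -0.247  0.07 ] [179.6   1.1 -96. ]
[{"claw": -0.3, "travel": [0.05, -0.09, 2.64], "turn": 0.0}, {"claw": -0.3, "travel": [0.04, -0.09, 2.64], "turn": 0.1}, {"claw": -0.3, "travel": [0.05, -0.09, 2.64], "turn": -0.0}]
```

View pics/w12b.png

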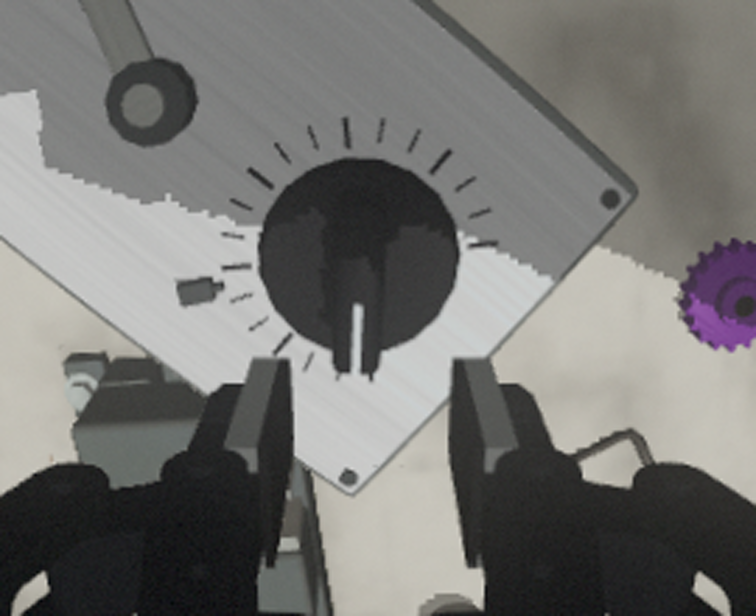

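```bash
python3 - <<'E'
from h import *
import pickle
p=pickle.load(open('w12.pkl','rb')); C=(p['camera_matrix'],np.array(p['xyz']),Ro.from_euler('xyz',p['rotation'],degrees=True).as_matrix())
f=lambda x,y,z:px2w('wrist',120+x/2.8,100+y/2.8,z,C)
a,b=f(357,305,.09),f(357,372,.09); print(a,b,np.degrees(np.arctan2(*(b-a)[1::-1])))
print('skirt',f(359,256,.063),'mk',f(222,289,.059),f(182,293,.059),'bar far corners',f(332,372,.09),f(381,372,.09))
s=f(359,256,.063)
for pt in (b,f(222,289,.059),f(190,292,.059)): print(np.degrees(np.arctan2(*(pt-s)[1::-1])),np.hypot(*(pt-s)[:2]))
E
```

```text
[ 0.47519106 -0.24530971  0.09      ] [ 0.47713046 -0.22647633  0.09      ] 84.12058798104327
skirt [ 0.47429546 -0.24979037  0.063     ] mk [ 0.51577703 -0.24238844  0.059     ] [ 0.52810394 -0.24228172  0.059     ] bar far corners [ 0.48368341 -0.22712341  0.09      ] [ 0.47084377 -0.22583572  0.09      ]
83.0668478768769 0.023485776314026045
10.117313379356 0.04213679283781795
8.232611516464225 0.051844030364171054
```

Request:
move_arm:
  commands:
    - {"claw": -0.3, "travel": [0.1, -0.1, 2.6], "turn": 0}
    - {"claw": -0.3, "travel": [0.1, 0, 2.6], "turn": 0}
    - {"claw": -0.3, "travel": [0, 0, 1.6], "turn": 0}
    - {"claw": -0.3, "travel": [0, 0, 0.8], "turn": 0}
    - {"claw": -0.3, "travel": [0, 0, 0], "turn": 0}

```text
time: 15.08
ee_pos: [0.4777, -0.2507, 0.2474]
tcp_rot: [179.7, 1.1, -95.9]
wrist_force: [0.3, 0.5, -0.6]
opening: 0.0296
```

Request:
move_arm:
  commands:
    - {"claw": -0.3, "travel": [0, 0, 0], "turn": 0}
    - {"claw": -1, "travel": [0, 0, 0], "turn": 0}
    - {"claw": -1, "travel": [0, 0, 0], "turn": 0}
    - {"claw": -1, "travel": [0, 0, 0], "turn": 0}
    - {"claw": -1, "travel": [0, 0, 0], "turn": 0}

```text
time: 15.5
ee_pos: [0.4756, -0.2517, 0.2505]
tcp_rot: [179.6, 1.0, -96.0]
wrist_force: [-20.3, 3.7, 12.2]
opening: 0.0122
```

```bash
python3 - <<'E'
from h import *
planG([.475,-.248,.07],264,claw=-1)
print(status.get_obs()['torque'])
E
```

```text
at [ 0.4746 -0.2485  0.0776] [179.56   1.   -96.  ] t 15.5 F [-20.3   3.7  12.2] op 0.0122
1 rows; end [ 0.475 -0.248  0.07 ] [179.6   1.  -96. ]
[{"claw": -1, "travel": [-0.04, -0.04, 0.76], "turn": -0.0}]
[0.71189744 3.92721723 0.07657135]
```

Request:
move_arm:
  commands:
    - {"claw": -1, "travel": [0, 0.15, -0.05], "turn": 0}
    - {"claw": -1, "travel": [0, 0, 0], "turn": 0}
    - {"claw": -1, "travel": [0, 0, 0], "turn": 0}

```text
time: 15.75
ee_pos: [0.475, -0.2516, 0.2506]
tcp_rot: [179.7, 1.0, -96.0]
wrist_force: [-9.9, 2.0, 5.6]
opening: 0.0123
```

Request:
move_arm:
  commands:
    - {"claw": -1, "travel": [0, 0.1, -0.05], "turn": 2}
    - {"claw": -1, "travel": [0, 0, 0], "turn": 5}
    - {"claw": -1, "travel": [0, 0, 0], "turn": 5}
    - {"claw": -1, "travel": [0, 0, 0], "turn": 5}
    - {"claw": -1, "travel": [0, 0, 0], "turn": 5}

```text
time: 16.17
ee_pos: [0.4745, -0.2516, 0.2507]
tcp_rot: [179.4, 0.9, -118.2]
wrist_force: [-6.7, 1.3, -0.6]
opening: 0.0123
```

Request:
move_arm:
  commands:
    - {"claw": -1, "travel": [0, 0, 0], "turn": 5}
    - {"claw": -1, "travel": [0, 0, 0], "turn": 5}
    - {"claw": -1, "travel": [0, 0, 0], "turn": 5}
    - {"claw": -1, "travel": [0, 0, 0], "turn": 5}
    - {"claw": -1, "travel": [0, 0, 0], "turn": 5}

```text
time: 16.58
ee_pos: [0.4744, -0.2515, 0.2506]
tcp_rot: [179.1, 0.5, -143.2]
wrist_force: [-7.3, 1.8, 0.8]
opening: 0.0124
```

Request:
move_arm:
  commands:
    - {"claw": -1, "travel": [0, 0, 0], "turn": 6}
    - {"claw": -1, "travel": [0, 0, 0], "turn": 6}
    - {"claw": -1, "travel": [0, 0, 0], "turn": 6}
    - {"claw": -1, "travel": [0, 0, 0], "turn": 0}
    - {"claw": -1, "travel": [0, 0, 0], "turn": 0}

```text
time: 17.0
ee_pos: [0.4743, -0.2514, 0.2506]
tcp_rot: [178.9, 0.2, -161.0]
wrist_force: [-7.9, 3.5, 0.6]
opening: 0.0119
```

```bash
python3 - <<'E'
from h import *
import pickle
p=viewer.camera_params('wrist'); im=viewer.camera('wrist'); pickle.dump(p,open('w13.pkl','wb')); cv2.imwrite('pics/w13.png',im)
cv2.imwrite('pics/w13b.png',cv2.resize(im[80:300,120:390],None,fx=2.8,fy=2.8,interpolation=cv2.INTER_CUBIC))
planG([.475,-.248,.07],188,claw=-1)
print(status.get_obs()['torque'])
E
```

```text
at [ 0.4738 -0.2482  0.0777] [ 178.94    0.19 -160.98] t 17.05 F [-7.3  2.5  1.1] op 0.012
2 rows; end [ 0.475 -0.248  0.07 ] [ 178.9   -0.  -172. ]
[{"claw": -1, "travel": [-0.06, -0.02, 0.38], "turn": 5.5}, {"claw": -1, "travel": [-0.06, -0.01, 0.39], "turn": 5.5}]
[0.38047319 1.3590978  0.0064434 ]
```

View pics/w13b.png

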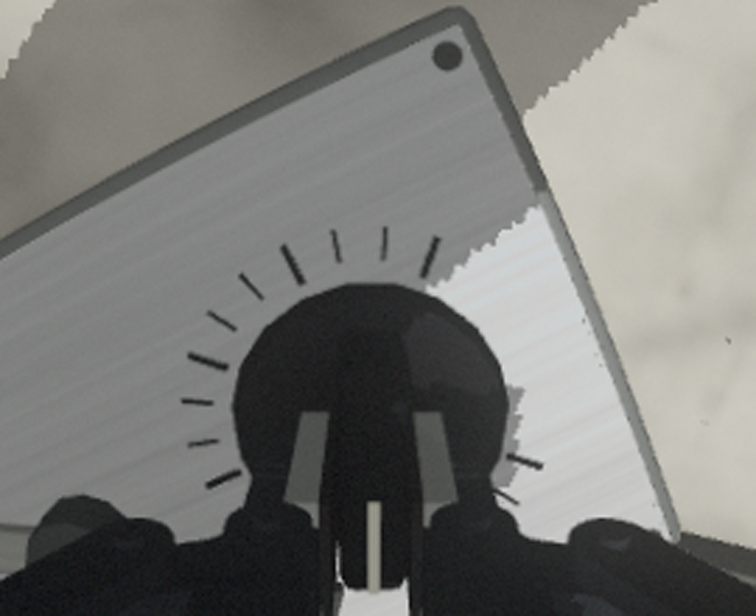

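Request:
move_arm:
  commands:
    - {"claw": -1, "travel": [0, 0, 0], "turn": 5}
    - {"claw": -1, "travel": [0, 0, 0], "turn": 4}
    - {"claw": -1, "travel": [0, 0, 0], "turn": 2.3}
    - {"claw": -1, "travel": [0, 0, 0], "turn": 0}
    - {"claw": -1, "travel": [0, 0, 0], "turn": 0}

```text
time: 17.47
ee_pos: [0.4742, -0.2514, 0.2506]
tcp_rot: [178.9, -0.0, -172.3]
wrist_force: [-7.0, 4.1, 0.6]
opening: 0.012
```

Request:
move_arm:
  commands:
    - {"claw": -0.3, "travel": [0, 0, 0], "turn": 0}
    - {"claw": -0.3, "travel": [0, 0, 0], "turn": 0}
    - {"claw": -0.3, "travel": [0, 0, -1.0], "turn": 0}
    - {"claw": -0.3, "travel": [0, 0, -3], "turn": 0}
    - {"claw": -0.3, "travel": [1.5, 0, -3.5], "turn": 0}

```text
time: 17.88
ee_pos: [0.4609, -0.2548, 0.3248]
tcp_rot: [178.9, -0.0, -172.2]
wrist_force: [0.5, -0.2, 1.0]
opening: 0.0296
```

Request:
move_arm:
  commands:
    - {"claw": -0.3, "travel": [-2.5, 0, -3.5], "turn": 0}
    - {"claw": -0.3, "travel": [-4, 0, -2], "turn": 0}
    - {"claw": -0.3, "travel": [-3, 0, 0], "turn": 0}
    - {"claw": -0.3, "travel": [0, 0, 0], "turn": 0}

```text
time: 18.22
ee_pos: [0.5548, -0.2431, 0.3786]
tcp_rot: [179.0, 0.3, -172.1]
wrist_force: [1.1, -0.5, -0.5]
opening: 0.03
```

```bash
python3 - <<'E'
from h import *
import pickle
p=viewer.camera_params('wrist'); im=viewer.camera('wrist'); pickle.dump(p,open('w14.pkl','wb')); cv2.imwrite('pics/w14.png',im)
planG([.475,-.248,.07],188,claw=-1)
E
```

```text
at [ 0.5529 -0.2402  0.2049] [ 1.7898e+02  1.3000e-01 -1.7215e+02] t 18.2667 F [-0.7  0.1  0.1] op 0.03
4 rows; end [ 0.475 -0.248  0.07 ] [ 1.79e+02  1.00e-01 -1.72e+02]
[{"claw": -1, "travel": [1.96, 0.01, 3.37], "turn": -0.0}, {"claw": -1, "travel": [1.97, 0.01, 3.37], "turn": -0.1}, {"claw": -1, "travel": [1.96, 0.02, 3.36], "turn": -0.0}, {"claw": -1, "travel": [1.96, 0.02, 3.37], "turn": -0.0}]
```

View pics/w14.png

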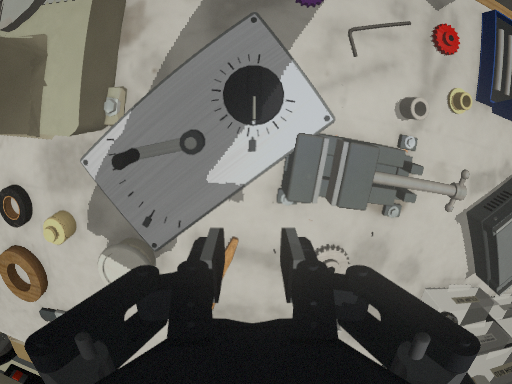

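```bash
python3 - <<'E'
from h import *
im=cv2.imread('pics/w14.png')
x0,x1,y0,y1,s=212,298,55,160,7
c=cv2.resize(im[y0:y1,x0:x1],None,fx=s,fy=s,interpolation=cv2.INTER_CUBIC)
c=cv2.convertScaleAbs(c,alpha=1.3,beta=15)
cv2.imwrite('pics/w14k.png',c[:, :][0:600] if False else cv2.resize(c,None,fx=.8,fy=.8))
E
```

```text
(no output)
```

View pics/w14k.png

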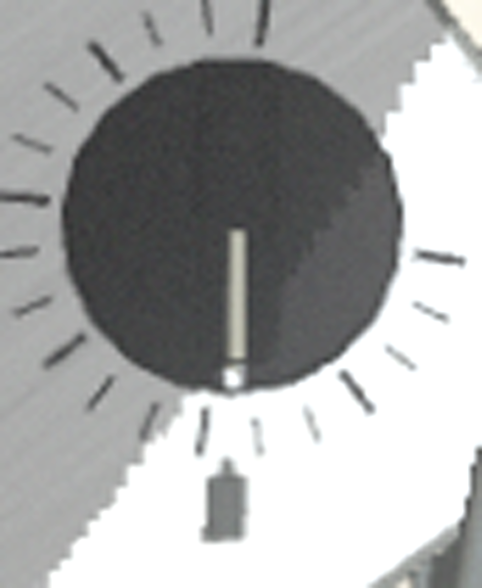

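```bash
cat > kn.py <<'E'
from h import *
import pickle
p=pickle.load(open('w14.pkl','rb')); C=(p['camera_matrix'],np.array(p['xyz']),Ro.from_euler('xyz',p['rotation'],degrees=True).as_matrix())
f=lambda x,y,z:px2w('wrist',212+x/5.6,55+y/5.6,z,C)
s=f(233,225,.062)
A=lambda a,b:(np.degrees(np.arctan2(*(b-a)[1::-1])).round(2),np.hypot(*(b-a)[:2]).round(4))
print('c',s); print('tip',A(s,f(227,462,.059)),'body',A(s,f(225,507,.059)),'skirt mark',A(s,f(233,377,.063)),'barline end',A(s,f(235,358,.09)),'bar line',A(f(237,232,.09),f(235,358,.09)))
# major ticks as circle check (inner/outer)
T=[((240,0)),]
ti=[(262,45),(120,80),(48,200),(82,340),(202,455),(372,410),(462,262)]
to=[]
W=np.array([f(x,y,.055)[:2] for x,y in [(266,2),(92,45),(0,196),(48,365),(200,453),(371,409),(463,261)]]); 
from scipy.optimize import least_squares
r=least_squares(lambda c:np.hypot(W[:,0]-c[0],W[:,1]-c[1])-c[2],[s[0],s[1],.04]); print(r.x,r.fun.round(4)); c=np.r_[r.x[:2],0]
print([A(c,np.r_[w,0]) for w in W]); print('from tick c: tip',A(c,f(227,462,.059)),'body',A(c,f(225,507,.06)),'skirt',A(c,f(233,377,.063)),'bar',A(c,f(235,358,.09)))
E
python3 kn.py
```

```text
c [ 0.47548197 -0.24747108  0.062     ]
tip (np.float64(6.52), np.float64(0.0412)) body (np.float64(6.33), np.float64(0.0492)) skirt mark (np.float64(7.82), np.float64(0.0261)) barline end (np.float64(7.0), np.float64(0.0215)) bar line (np.float64(6.99), np.float64(0.0196))
[ 0.47541346 -0.2473917   0.04050345] [-0.0002 -0.0001  0.0003 -0.0001 -0.     -0.0001  0.0002]
[(np.float64(179.63), np.float64(0.0403)), (np.float64(-135.26), np.float64(0.0404)), (np.float64(-90.38), np.float64(0.0408)), (np.float64(-45.29), np.float64(0.0404)), (np.float64(-0.27), np.float64(0.0405)), (np.float64(45.02), np.float64(0.0404)), (np.float64(89.98), np.float64(0.0407))]
from tick c: tip (np.float64(6.4), np.float64(0.0413)) body (np.float64(6.21), np.float64(0.0491)) skirt (np.float64(7.63), np.float64(0.0261)) bar (np.float64(6.77), np.float64(0.0216))
```

```bash
cat >> kn.py <<'E'
print('---')
im=cv2.imread('pics/w14.png'); g=cv2.cvtColor(im,cv2.COLOR_BGR2GRAY).astype(float)
def cen(x0,x1,y0,y1,lo,hi,inv):
    r=g[y0:y1,x0:x1]; w=np.clip((hi-r) if inv else (r-lo),0,hi-lo); yy,xx=np.mgrid[y0:y1,x0:x1]
    u,v=(w*xx).sum()/w.sum(),(w*yy).sum()/w.sum(); cov=np.cov(np.vstack([xx.ravel(),yy.ravel()]),aweights=w.ravel()); e,V=np.linalg.eigh(cov); return u+.5*0,v,V[:,1]
P=lambda u,v,z:px2w('wrist',u,v,z,C)
print(g[138:154,244:262].astype(int))
u,v,d=cen(246,258,138,153,60,150,True); print('marker',u,v,d, A(c,P(u,v,.0585)))
u,v,d=cen(249,260,96,120,100,200,False); print('line',u,v,d, A(c,P(u,v,.09)), A(P(u-8*d[0],v-8*d[1],.09),P(u+8*d[0],v+8*d[1],.09)))
E
python3 kn.py | sed -n '/---/,$p'
```

```text
---
[[191 193 194 194 193 192 181 143  91 129 175 192 192 192 191 191 192 193]
 [194 194 194 194 192 186 157 120  93 110 150 181 191 191 191 192 195 194]
 [194 193 193 191 175 115  95  87  79  80  90 120 169 192 193 193 195 194]
 [193 192 192 194 169  84  89  87  86  88  88 111 167 193 194 194 194 193]
 [191 192 193 193 168  84  86  86  89  87  89 112 168 193 194 194 194 192]
 [193 193 192 192 168  85  87  87  89  88  86 113 169 193 194 193 192 192]
 [194 191 192 191 166  86  86  87  90  88  88 114 169 194 193 193 192 192]
 [193 190 190 190 167  87  87  86  87  87  87 112 167 192 191 192 192 193]
 [190 190 190 190 165  87  88  88  89  89  89 108 163 190 191 193 193 194]
 [190 190 190 189 167  85  86  88  87  89  88 130 175 192 194 194 195 193]
 [190 189 189 192 164  78  85  86  91  87  86 131 178 193 195 194 193 193]
 [189 191 192 173 109  80  84  88  88  88  88 131 177 193 194 194 194 195]
 [191 193 193 174 111  84  88  89  95  94  91 135 179 193 194 194 194 195]
 [192 192 194 176 130 116 109 124 138 140 141 169 193 194 194 194 194 194]
 [193 194 194 192 190 190 191 194 193 192 193 194 193 195 194 194 194 195]
 [194 193 191 190 190 191 193 193 194 194 194 194 195 195 194 193 195 195]]
marker 251.6595223515003 144.94407021841192 [-0.11103598  0.99381639] (np.float64(5.63), np.float64(0.0487))
line 253.90916149068323 107.91149068322981 [-0.00391686  0.99999233] (np.float64(5.66), np.float64(0.012)) (np.float64(7.66), np.float64(0.0139))
```

Request:
move_arm:
  commands:
    - {"claw": -0.3, "travel": [2.6, 0, 1.5], "turn": 0}
    - {"claw": -0.3, "travel": [2.6, 0, 2.5], "turn": 0}
    - {"claw": -0.3, "travel": [2.5, 0.1, 2.5], "turn": 0}
    - {"claw": -0.3, "travel": [0, 0, 2.0], "turn": 0}
    - {"claw": -0.3, "travel": [0, 0, 0], "turn": 0}

```text
time: 18.68
ee_pos: [0.472, -0.2514, 0.2893]
tcp_rot: [178.8, -0.2, -172.3]
wrist_force: [-1.1, -0.5, -0.4]
opening: 0.0297
```

```bash
python3 - <<'E'
from h import *
planG([.4752,-.2476,.076],188,claw=-.3)
E
```

```text
at [ 0.4711 -0.2479  0.1164] [ 1.7881e+02 -1.5000e-01 -1.7232e+02] t 18.6833 F [-1.1 -0.5 -0.4] op 0.0297
2 rows; end [ 0.4752 -0.2476  0.076 ] [ 1.788e+02 -1.000e-01 -1.720e+02]
[{"claw": -0.3, "travel": [-0.21, -0.06, 2.02], "turn": -0.2}, {"claw": -0.3, "travel": [-0.21, -0.05, 2.01], "turn": -0.1}]
```

Request:
move_arm:
  commands:
    - {"claw": -0.3, "travel": [-0.2, 0, 2.0], "turn": 0}
    - {"claw": -0.3, "travel": [-0.1, 0, 1.6], "turn": 0}
    - {"claw": -0.3, "travel": [0, 0, 0.4], "turn": 0}
    - {"claw": -0.3, "travel": [0, 0, 0], "turn": 0}

```text
time: 19.02
ee_pos: [0.4773, -0.2504, 0.2526]
tcp_rot: [178.9, 0.0, -172.2]
wrist_force: [-0.7, 0.0, 1.0]
opening: 0.0296
```

Request:
move_arm:
  commands:
    - {"claw": -1, "travel": [0, 0, 0], "turn": 0}
    - {"claw": -1, "travel": [0, 0, 0], "turn": 0}
    - {"claw": -1, "travel": [0, 0, 0], "turn": 0}
    - {"claw": -1, "travel": [0, 0, 0], "turn": 0}

```text
time: 19.35
ee_pos: [0.4775, -0.2504, 0.2541]
tcp_rot: [179.0, 0.2, -172.2]
wrist_force: [-1.2, 3.3, 7.0]
opening: 0.0115
```

Request:
move_arm:
  commands:
    - {"claw": -1, "travel": [0, 0, 0], "turn": 1.4}
    - {"claw": -1, "travel": [0, 0, 0], "turn": 0}
    - {"claw": -1, "travel": [0, 0, 0], "turn": 0}

```text
time: 19.6
ee_pos: [0.4775, -0.2505, 0.2541]
tcp_rot: [179.0, 0.2, -173.6]
wrist_force: [-1.4, 2.9, 7.5]
opening: 0.012
```

Request:
move_arm:
  commands:
    - {"claw": -0.3, "travel": [0, 0, 0], "turn": 0}
    - {"claw": -0.3, "travel": [0, 0, 0], "turn": 0}
    - {"claw": -0.3, "travel": [0, 0, -1.0], "turn": 0}
    - {"claw": -0.3, "travel": [0, 0, -3], "turn": 0}
    - {"claw": -0.3, "travel": [0, 0, -3.5], "turn": 0}

```text
time: 20.02
ee_pos: [0.4768, -0.2516, 0.3269]
tcp_rot: [178.8, -0.1, -173.6]
wrist_force: [1.5, 0.1, 0.4]
opening: 0.0301
```

Request:
move_arm:
  commands:
    - {"claw": -0.3, "travel": [-1.5, 0, -3.5], "turn": 0}
    - {"claw": -0.3, "travel": [-3.5, 0, -1.0], "turn": 0}
    - {"claw": -0.3, "travel": [-2.8, 0.1, 0], "turn": 0}
    - {"claw": -0.3, "travel": [0, 0, 0], "turn": 0}
    - {"claw": -0.3, "travel": [0, 0, 0], "turn": 0}

```text
time: 20.43
ee_pos: [0.5557, -0.2428, 0.3721]
tcp_rot: [178.9, -0.0, -173.6]
wrist_force: [-0.6, 0.1, -0.9]
opening: 0.0298
```

```bash
python3 - <<'E'
from h import *
import pickle
p=viewer.camera_params('wrist'); im=viewer.camera('wrist'); pickle.dump(p,open('w15.pkl','wb')); cv2.imwrite('pics/w15.png',im)
x0,x1,y0,y1,s=212,298,55,160,7
c=cv2.resize(im[y0:y1,x0:x1],None,fx=5.6,fy=5.6,interpolation=cv2.INTER_CUBIC)
cv2.imwrite('pics/w15k.png',c)
E
```

```text
(no output)
```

View pics/w15k.png

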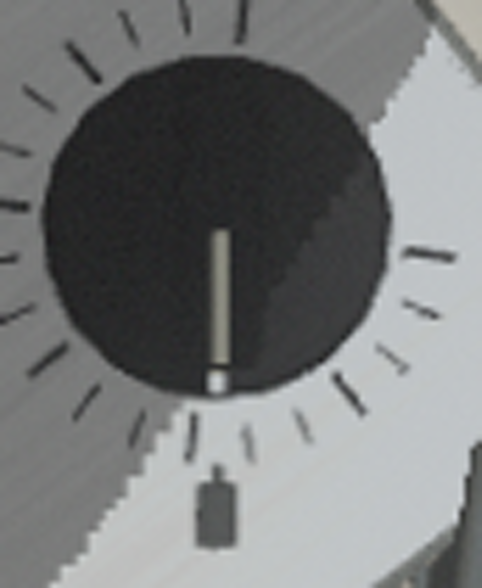

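```bash
python3 - <<'E'
from h import *
im=cv2.imread('pics/w15.png')
c=cv2.resize(im[130:250,75:225],None,fx=5.2,fy=5.2,interpolation=cv2.INTER_CUBIC); cv2.imwrite('pics/w15l.png',c)
E
```

```text
(no output)
```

View pics/w15l.png

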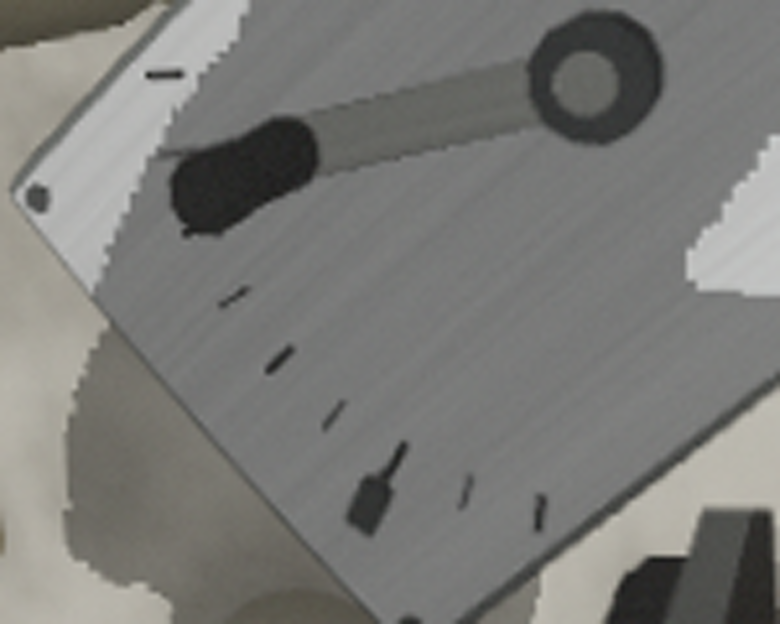

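```bash
python3 - <<'E'
from h import *
import pickle
p=pickle.load(open('w15.pkl','rb')); C=(p['camera_matrix'],np.array(p['xyz']),Ro.from_euler('xyz',p['rotation'],degrees=True).as_matrix())
f=lambda x,y,z:px2w('wrist',74.6+x/5.2,129.6+y/5.2,z,C)
A=lambda a,b:((np.degrees(np.arctan2(*(b-a)[1::-1]))+45).round(2),np.hypot(*(b-a)[:2]).round(4))
k=lambda x,y,z:px2w('wrist',211.6+x/5.6,54.6+y/5.6,z,C)
kc=k(217,225,.062); print('knob c',kc,'mk',A(kc,k(217,470,.059))[0]-45,'ptr',A(kc,k(217,382,.063))[0]-45,'bar',A(kc,k(218,362,.09))[0]-45)
pv=np.array([.5277,-.2997,0]); print('pivot seen',f(597,77,.075),f(586,85,.09))
for n,x,y,z in [('tick',165,75,.055),('t',235,297,.055),('T',280,360,.055),('t',334,415,.055),('t@mk',397,460,.055),('t',466,492,.055),('T',540,513,.055),('mk tip',390,477,.059),('mk body',370,503,.06),('grip top',208,193,.108),('grip base',283,152,.067),('blade',165,154,.059)]: print(n,f(x,y,z).round(4),A(pv,f(x,y,z)))
planG([.545,-.357,.16],215,claw=0)
E
```

```text
knob c [ 0.47494774 -0.24796362  0.062     ] mk 6.43 ptr 6.350000000000001 bar 5.770000000000003
pivot seen [ 0.52539683 -0.29841621  0.075     ] [ 0.52469006 -0.2974913   0.09      ]
tick [ 0.5346 -0.3923  0.055 ] (np.float64(-40.74), np.float64(0.0928))
t [ 0.5793 -0.376   0.055 ] (np.float64(-10.92), np.float64(0.0922))
T [ 0.5918 -0.3659  0.055 ] (np.float64(-0.95), np.float64(0.0922))
t [ 0.6024 -0.3539  0.055 ] (np.float64(9.01), np.float64(0.0923))
t@mk [ 0.6106 -0.3401  0.055 ] (np.float64(19.05), np.float64(0.0922))
t [ 0.6159 -0.325   0.055 ] (np.float64(28.98), np.float64(0.0918))
T [ 0.6186 -0.3092  0.055 ] (np.float64(39.06), np.float64(0.0914))
mk tip [ 0.6129 -0.3404  0.059 ] (np.float64(19.48), np.float64(0.0944))
mk body [ 0.6188 -0.3445  0.06  ] (np.float64(18.81), np.float64(0.1016))
grip top [ 0.5448 -0.3578  0.108 ] (np.float64(-28.63), np.float64(0.0605))
grip base [ 0.5457 -0.3605  0.067 ] (np.float64(-28.53), np.float64(0.0634))
blade [ 0.5499 -0.3901  0.059 ] (np.float64(-31.22), np.float64(0.0931))
at [ 0.5545 -0.2398  0.1992] [ 1.7893e+02 -2.0000e-02 -1.7361e+02] t 20.4833 F [-0.7 -0.2  0.7] op 0.0295
5 rows; end [ 0.545 -0.357  0.16 ] [ 179.1    0.5 -145. ]
[{"claw": 0, "travel": [0.45, -2.32, 0.74], "turn": -5.7}, {"claw": 0, "travel": [0.68, -2.27, 0.74], "turn": -5.7}, {"claw": 0, "travel": [0.9, -2.19, 0.75], "turn": -5.8}, {"claw": 0, "travel": [1.11, -2.09, 0.74], "turn": -5.7}, {"claw": 0, "travel": [1.32, -1.96, 0.74], "turn": -5.7}]
```

```bash
python3 - <<'E'
from h import *
planG([.5451,-.3575,.16],130,claw=0)
E
```

```text
at [ 0.5545 -0.2398  0.1992] [ 1.7893e+02 -2.0000e-02 -1.7361e+02] t 20.4833 F [-0.7 -0.2  0.7] op 0.0295
9 rows; end [ 0.5451 -0.3575  0.16  ] [179.4  -0.9 130. ]
[{"claw": 0, "travel": [0.25, -1.3, 0.41], "turn": 6.3}, {"claw": 0, "travel": [0.1, -1.31, 0.41], "turn": 6.2}, {"claw": 0, "travel": [-0.03, -1.32, 0.42], "turn": 6.3}, {"claw": 0, "travel": [-0.19, -1.31, 0.41], "turn": 6.3}, {"claw": 0, "travel": [-0.32, -1.28, 0.41], "turn": 6.2}]
[{"claw": 0, "travel": [-0.46, -1.24, 0.41], "turn": 6.3}, {"claw": 0, "travel": [-0.59, -1.18, 0.41], "turn": 6.3}, {"claw": 0, "travel": [-0.72, -1.1, 0.42], "turn": 6.2}, {"claw": 0, "travel": [-0.84, -1.02, 0.41], "turn": 6.3}]
```

Request:
move_arm:
  commands:
    - {"claw": 0, "travel": [0.3, -1.3, 0], "turn": 6.3}
    - {"claw": 0, "travel": [0.1, -1.3, 0], "turn": 6.2}
    - {"claw": 0, "travel": [0, -1.3, 0], "turn": 6.3}
    - {"claw": 0, "travel": [-0.2, -1.3, 0.4], "turn": 6.3}
    - {"claw": 0, "travel": [-0.3, -1.3, 0.4], "turn": 6.2}

```text
time: 20.9
ee_pos: [0.5475, -0.3092, 0.3639]
tcp_rot: [179.1, -0.5, 154.7]
wrist_force: [0.1, 0.2, 0.2]
opening: 0.0424
```

Request:
move_arm:
  commands:
    - {"claw": 0, "travel": [-0.5, -1.2, 0.4], "turn": 6.3}
    - {"claw": 0, "travel": [-0.6, -1.2, 0.4], "turn": 6.3}
    - {"claw": 0, "travel": [-0.7, -1.1, 0.8], "turn": 6.2}
    - {"claw": 0, "travel": [-0.8, -1.0, 0.8], "turn": 6.3}
    - {"claw": 0, "travel": [0, 0, 0], "turn": 0}

```text
time: 21.32
ee_pos: [0.5431, -0.3619, 0.3367]
tcp_rot: [179.5, -1.0, 129.5]
wrist_force: [-1.0, 0.4, -0.1]
opening: 0.0427
```

```bash
python3 - <<'E'
from h import *
import pickle
p=viewer.camera_params('wrist'); im=viewer.camera('wrist'); pickle.dump(p,open('w16.pkl','wb')); cv2.imwrite('pics/w16.png',im)
planG([.5451,-.3585,.075],130,claw=0)
E
```

```text
at [ 0.5429 -0.3576  0.1646] [179.42  -0.95 129.92] t 21.3667 F [-0.5  0.7 -0.1] op 0.0428
3 rows; end [ 0.5451 -0.3585  0.075 ] [179.4  -0.9 130. ]
[{"claw": 0, "travel": [-0.12, 0.01, 2.99], "turn": -0.0}, {"claw": 0, "travel": [-0.12, 0.01, 2.98], "turn": -0.1}, {"claw": 0, "travel": [-0.12, 0.0, 2.99], "turn": 0.0}]
```

View pics/w16.png

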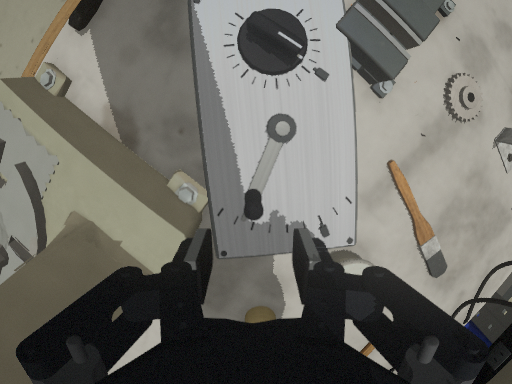

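```bash
python3 - <<'E'
from h import *
import pickle
p=pickle.load(open('w16.pkl','rb')); C=(p['camera_matrix'],np.array(p['xyz']),Ro.from_euler('xyz',p['rotation'],degrees=True).as_matrix())
im=cv2.imread('pics/w16.png'); c=cv2.resize(im[100:260,180:370],None,fx=4.1,fy=3.7,interpolation=cv2.INTER_CUBIC); cv2.imwrite('pics/w16l.png',c)
print('grip top',px2w('wrist',254,212,.108,C),'pivot',px2w('wrist',282,128,.08,C))
E
```

```text
grip top [ 0.5459334 -0.3593012  0.108    ] pivot [ 0.52606375 -0.3008968   0.08      ]
```

View pics/w16l.png

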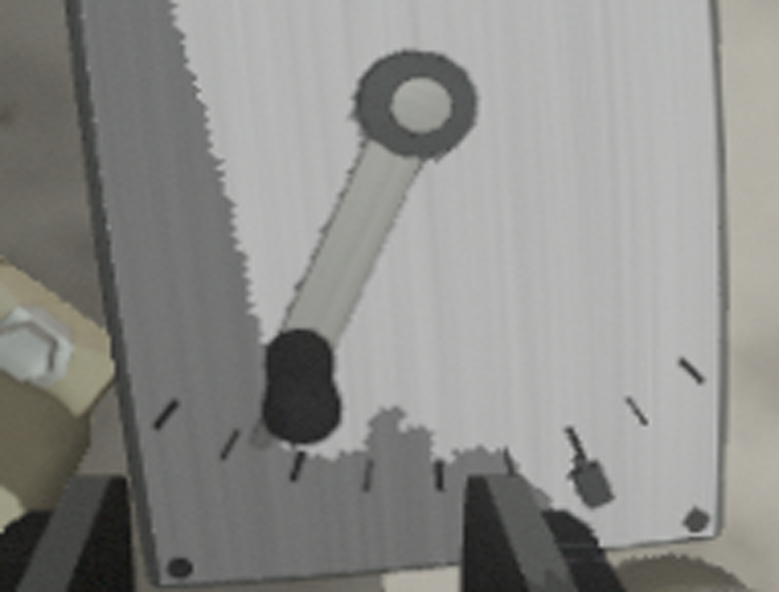

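Request:
move_arm:
  commands:
    - {"claw": 0, "travel": [-0.3, 0, 2.9], "turn": 0}
    - {"claw": 0, "travel": [-0.2, 0.1, 2.9], "turn": 0}
    - {"claw": 0, "travel": [0, 0, 2.5], "turn": 0}
    - {"claw": 0, "travel": [0, 0, 0.6], "turn": 0}
    - {"claw": 0, "travel": [0, 0, 0], "turn": 0}

```text
time: 21.78
ee_pos: [0.5479, -0.3608, 0.248]
tcp_rot: [179.4, -1.0, 130.1]
wrist_force: [0.4, -0.5, -0.0]
opening: 0.0426
```

```bash
python3 - <<'E'
from h import *
planG([.5464,-.3588,.075],130,claw=0)
im=viewer.camera('wrist'); cv2.imwrite('pics/w17.png',im)
E
```

```text
at [ 0.5472 -0.3574  0.075 ] [179.43  -1.03 130.11] t 21.7833 F [ 0.4 -0.5 -0. ] op 0.0426
1 rows; end [ 0.5464 -0.3588  0.075 ] [179.4  -1.  130. ]
[{"claw": 0, "travel": [-0.06, -0.15, 0.0], "turn": 0.1}]
```

View pics/w17.png

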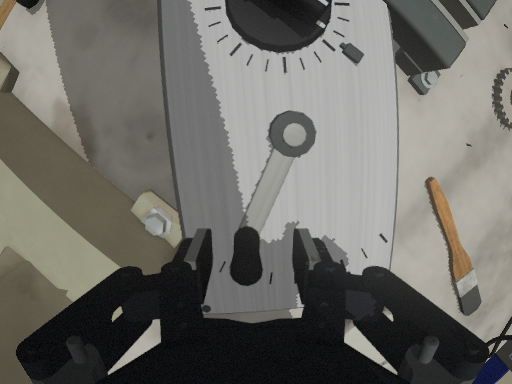

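Request:
move_arm:
  commands:
    - {"claw": -0.3, "travel": [0, -0.25, 0], "turn": 0}
    - {"claw": -1, "travel": [0, 0, 0], "turn": 0}
    - {"claw": -1, "travel": [0, 0, 0], "turn": 0}
    - {"claw": -1, "travel": [0, 0, 0], "turn": 0}
    - {"claw": -1, "travel": [0, 0, 0], "turn": 0}
  squeeze: 25

```text
time: 22.25
ee_pos: [0.5469, -0.3637, 0.2513]
tcp_rot: [179.4, -0.7, 130.0]
wrist_force: [-0.4, -1.3, 7.1]
opening: 0.0133
```

```bash
cat > arc.py <<'E'
from h import *
import sys
o=status.get_obs(); R=Ro.from_euler('xyz',o['tcp_rot'],degrees=True).as_matrix(); g=o['ee_pos']+.16*R[:,2]
pv=np.array([.5265,-.30]); a0=np.degrees(np.arctan2(g[1]-pv[1],g[0]-pv[0])); r=np.hypot(*(g[:2]-pv))
print('grip',g.round(4),'ang',a0.round(2),'r',r.round(4),'F',o['wrist_force'].round(1),o['opening'].round(4),o['time'])
d,n=float(sys.argv[1]),int(sys.argv[2])
for i in range(n):
    A=np.radians(a0+d*i/n); B=np.radians(a0+d*(i+1)/n); v=r*np.array([np.cos(B)-np.cos(A),np.sin(B)-np.sin(A),0]); print((R.T@v*100).round(2).tolist())
E
python3 arc.py 40 10
```

```text
Traceback (most recent call last):
  File "arc.py", line 5, in <module>
    print('grip',g.round(4),'ang',a0.round(2),'r',r.round(4),'F',o['wrist_force'].round(1),o['opening'].round(4),o['time'])
                                                                                           ^^^^^^^^^^^^^^^^^^
AttributeError: 'float' object has no attribute 'round'
```

```bash
sed -i "s/o\['opening'\].round(4)/o['opening']/" arc.py; python3 arc.py 42 10
```

```text
grip [ 0.5471 -0.3611  0.0914] ang -71.38 r 0.0645 F [-0.4 -1.3  7.1] 0.013294902262390357 22.25
[-0.16, 0.45, 0.0]
[-0.12, 0.46, 0.0]
[-0.09, 0.46, 0.0]
[-0.05, 0.47, 0.0]
[-0.02, 0.47, 0.01]
[0.01, 0.47, 0.01]
[0.05, 0.47, 0.01]
[0.08, 0.46, 0.01]
[0.12, 0.46, 0.01]
[0.15, 0.45, 0.01]
```

Request:
move_arm:
  commands:
    - {"claw": -1, "travel": [-0.16, 0.45, 0], "turn": 0}
    - {"claw": -1, "travel": [-0.12, 0.45, 0], "turn": 0}
    - {"claw": -1, "travel": [-0.1, 0.45, 0], "turn": 0}
    - {"claw": -1, "travel": [-0.05, 0.45, 0], "turn": 0}
    - {"claw": -1, "travel": [0, 0.45, 0], "turn": 0}

```text
time: 22.67
ee_pos: [0.5669, -0.3531, 0.2513]
tcp_rot: [179.4, -0.6, 129.9]
wrist_force: [-1.2, -4.3, 4.0]
opening: 0.0132
```

Request:
move_arm:
  commands:
    - {"claw": -1, "travel": [0, 0.45, 0], "turn": 0}
    - {"claw": -1, "travel": [0.05, 0.45, 0], "turn": 0}
    - {"claw": -1, "travel": [0.1, 0.45, 0], "turn": 0}
    - {"claw": -1, "travel": [0.12, 0.45, 0], "turn": 0}
    - {"claw": -1, "travel": [0, 0, 0], "turn": 0}

```text
time: 23.08
ee_pos: [0.5793, -0.3386, 0.2511]
tcp_rot: [179.4, -0.7, 130.0]
wrist_force: [1.3, -2.6, 5.5]
opening: 0.0131
```

```bash
python3 arc.py 8 4; python3 - <<'E'
from h import *
im=viewer.camera('wrist'); cv2.imwrite('pics/w18.png',im)
E
```

```text
grip [ 0.5795 -0.336   0.0911] ang -34.16 r 0.064 F [ 1.3 -2.6  5.5] 0.013133949699418042 23.0833
[0.06, 0.21, 0.0]
[0.07, 0.21, 0.0]
[0.08, 0.21, 0.0]
[0.09, 0.21, 0.0]
```

View pics/w18.png

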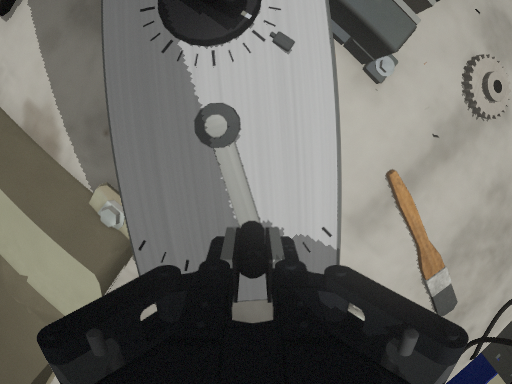

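Request:
move_arm:
  commands:
    - {"claw": -1, "travel": [0.06, 0.21, 0], "turn": 0}
    - {"claw": -1, "travel": [0.07, 0.21, 0], "turn": 0}
    - {"claw": -1, "travel": [0.08, 0.21, 0], "turn": 0}
    - {"claw": -1, "travel": [0.09, 0.21, 0], "turn": 0}
    - {"claw": -1, "travel": [0, 0, 0], "turn": 0}

```text
time: 23.55
ee_pos: [0.5834, -0.3311, 0.251]
tcp_rot: [179.4, -0.7, 130.0]
wrist_force: [-0.9, -2.6, 6.0]
opening: 0.013
```

```bash
python3 arc.py 1 1
```

```text
grip [ 0.5834 -0.3284  0.091 ] ang -26.52 r 0.0636 F [-0.9 -2.6  6. ] 0.01296153789126965 23.55
[0.05, 0.1, 0.0]
```

Request:
move_arm:
  commands:
    - {"claw": 0, "travel": [0, 0, 0], "turn": 0}
    - {"claw": 0, "travel": [0, 0, 0], "turn": 0}
    - {"claw": 0, "travel": [0, 0, -1], "turn": 0}
    - {"claw": 0, "travel": [0, 0, -3.5], "turn": 0}
    - {"claw": 0, "travel": [0, 0, -3.9], "turn": 0}

```text
time: 23.97
ee_pos: [0.5828, -0.3319, 0.3325]
tcp_rot: [179.5, -1.1, 130.0]
wrist_force: [1.0, -0.2, 0.4]
opening: 0.043
```

Request:
move_arm:
  commands:
    - {"claw": 0, "travel": [-2, 0, -2.5], "turn": 0}
    - {"claw": 0, "travel": [-2, 0, 0], "turn": 0}
    - {"claw": 0, "travel": [0, 0, 0], "turn": 0}
    - {"claw": 0, "travel": [0, 0, 0], "turn": 0}

```text
time: 24.3
ee_pos: [0.6094, -0.3639, 0.3576]
tcp_rot: [179.4, -0.9, 129.9]
wrist_force: [1.2, 0.2, -0.4]
opening: 0.0424
```

```bash
python3 - <<'E'
from h import *
import pickle
p=viewer.camera_params('wrist'); im=viewer.camera('wrist'); pickle.dump(p,open('w19.pkl','wb')); cv2.imwrite('pics/w19.png',im); print(status.get_obs()['ee_pos'],status.get_obs()['time'])
E
```

```text
[ 0.60901199 -0.36342298  0.35738956] 24.35
```

View pics/w19.png

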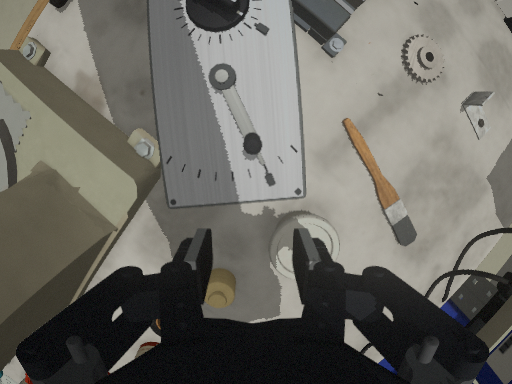

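```bash
python3 - <<'E'
from h import *
im=cv2.imread('pics/w19.png')
c=cv2.resize(im[55:200,195:310],None,fx=4,fy=4,interpolation=cv2.INTER_CUBIC); cv2.imwrite('pics/w19l.png',c)
c=cv2.resize(im[125:200,225:310],None,fx=8,fy=8,interpolation=cv2.INTER_CUBIC); cv2.imwrite('pics/w19m.png',c)
E
```

```text
(no output)
```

View pics/w19l.png

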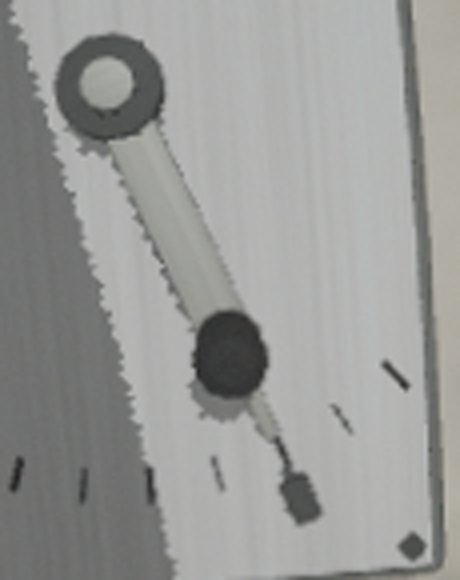

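View pics/w19m.png

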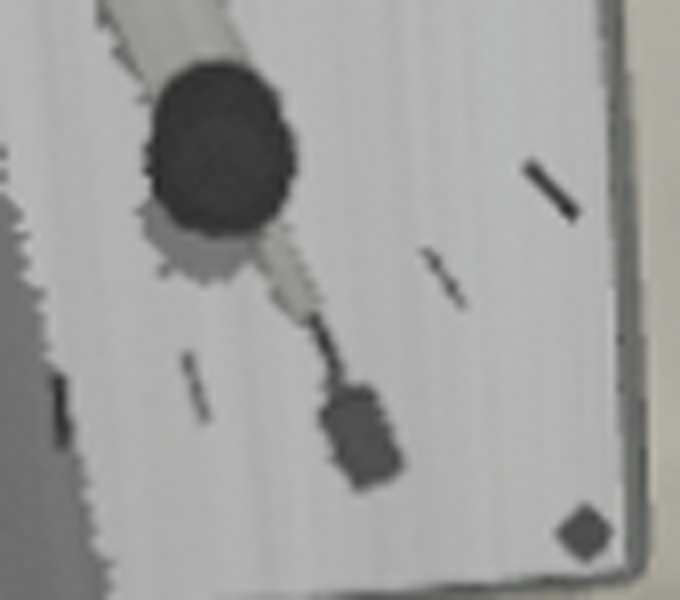

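```bash
python3 - <<'E'
from h import *
import pickle
p=pickle.load(open('w19.pkl','rb')); C=(p['camera_matrix'],np.array(p['xyz']),Ro.from_euler('xyz',p['rotation'],degrees=True).as_matrix())
m=lambda x,y,z:px2w('wrist',224.6+x/8,124.6+y/8,z,C); l=lambda x,y,z:px2w('wrist',194.6+x/4,54.6+y/4,z,C)
tk=np.array([l(x,y,.055)[:2] for x,y in [(17,474),(84,485),(151,486),(218,474),(343,418),(397,375)]])
from scipy.optimize import least_squares
r=least_squares(lambda c:np.hypot(tk[:,0]-c[0],tk[:,1]-c[1])-.0925,[.527,-.3]); pv=np.r_[r.x,0]; print('pivot ticks',pv,r.fun.round(4),'seen',l(110,87,.08))
A=lambda b,c=pv:(np.degrees(np.arctan2(*(b-c)[1::-1])).round(2),np.hypot(*(b-c)[:2]).round(4))
print([A(np.r_[t,0])[0] for t in tk])
for c in (pv,np.array([.5265,-.3,0])):
  for n,q in [('blade',m(305,312,.059)),('bl mid',m(281,262,.059)),('mk tip',m(345,388,.059)),('mk body',m(362,436,.06)),('tick',m(328,350,.055)),('grip',l(231,355,.108))]: print(n,A(q,c))
E
```

```text
pivot ticks [ 0.5267311  -0.29994551  0.        ] [ 0.     -0.0001  0.0001 -0.     -0.      0.    ] seen [ 0.52891647 -0.30094505  0.08      ]
[np.float64(-65.41), np.float64(-55.35), np.float64(-45.5), np.float64(-35.55), np.float64(-15.54), np.float64(-5.5)]
blade (np.float64(-25.93), np.float64(0.0874))
bl mid (np.float64(-26.04), np.float64(0.0809))
mk tip (np.float64(-25.55), np.float64(0.0975))
mk body (np.float64(-25.82), np.float64(0.1033))
tick (np.float64(-25.61), np.float64(0.0934))
grip (np.float64(-25.41), np.float64(0.0613))
blade (np.float64(-25.83), np.float64(0.0876))
bl mid (np.float64(-25.94), np.float64(0.0811))
mk tip (np.float64(-25.47), np.float64(0.0977))
mk body (np.float64(-25.73), np.float64(0.1035))
tick (np.float64(-25.51), np.float64(0.0936))
grip (np.float64(-25.27), np.float64(0.0615))
```

The lever is within about 0.3° of its marker. One last look at the whole scene before handing in.

```bash
python3 - <<'E'
from h import *
im=viewer.camera('top'); cv2.imwrite('pics/topF.png',cv2.resize(im[120:270,125:385],None,fx=3,fy=3,interpolation=cv2.INTER_CUBIC))
E
```

```text
(no output)
```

View pics/topF.png

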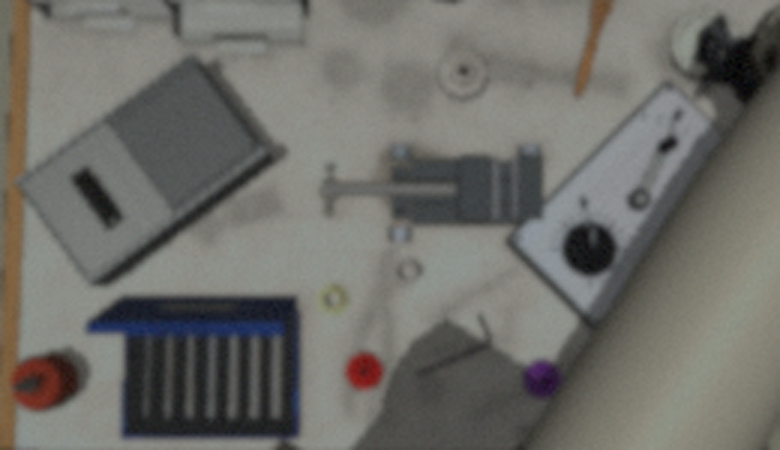

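The top view shows the guard shut over the tray at crop (97,195), the large gear still at (463,75), and the knob and lever pointing at their clips.

```bash
python3 -c "
from workcell import status,bot
print(bot.job_done()); print(status.get_obs()['time'])"
```

```text
the job is handed in; nothing more can be done
None
the job is handed in; nothing more can be done
```

The job is handed in after about 24 s of the 72 s allowed, with all four steps done in the order asked.

- **Small gear:** it lies flat near the middle of the tray, seen in the wrist picture taken before the guard was shut.
- **Guard:** pushed against its end stop, where I felt about 20 N. The wrist and top pictures both show it fully shut.
- **Knob:** the first setting was about 1.4° off, so I gripped it again and corrected it. The last check put the clip at 6.4° and the pointer's skirt mark at 6.35°. The white line on the bar read 5.8°, a difference of about 0.6°, which I put down to its height above the scale.
- **Lever:** the blade read −25.9° and the clip −25.5° to −25.8°, so they agree to within about 0.4°.
- **Large gear:** still at its starting place in the last top view.

Early on I turned the last joint to its range limit, which left the tool tilted by about 1°. I allowed for this in all later moves. No check failed.

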